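Load the drying tray with fruit pops and dish out the glazed fruit

TASK

Pull every candied-fruit pop out of the upright white holder and lay it down inside the wooden drying tray. Pick up the scoop by its handle and pour all its red fruit into the white bowl, then set the empty scoop upright back on its green mat. Leave the bowl standing upright and the filled jars alone.

Things in the scene. Friction and masses are not known exactly. Their poses are not given: they have to be found in the camera images.
- tray: Pale wooden drying tray, fixed. Outside 260 (x) x 275 (y) mm, inside 230 x 215 mm, frame bars 15 mm thick and 40 mm high, inner floor (grey, with a dark wire grid) 6 mm above the table. Origin: centre of its underside; z up.
- holder: White plastic block, fixed, 250 (x) x 75 (y) x 75 (z) mm, with four square 14 mm wells in a row along its x axis at x = -90, -30, +30, +90 mm, 60 mm deep (well floors 15 mm above the table). Some wells may be empty. Origin: centre of its underside; z up.
- mat: Teal-green mat, fixed, 200 (x) x 150 (y) x 4 mm, where the scoop stands. Origin: centre of its underside.
- scoop: Loose aluminium scoop, 0.2 kg, open top, 104 mm wide. z up, x to its lip. Floor 3 mm thick, x = -50 to 45 mm, then a 30 degree ramp up to the lip (x 91, z 28 mm); side and back walls 50 mm high. Black handle bar 24 (x) x 18 (y) mm, axis at x = -65 mm, stands from z = 0 to 115 mm. Tipped lip-down 50 to 65 degrees, the fruit runs out. Origin: on its underside, amid the walls' y.
- scoop_lip (a point): Middle of the scoop's pouring lip (the edge is 98 mm wide).
- bowl: Loose white ceramic bowl, rim radius 90 mm, 65 mm high, 0.45 kg. Origin: centre of its underside; z up.
- pop0: Candied-fruit pop (up to four, some may be absent), 70 g: an orange block 30 x 30 x 60 mm (long along z) on top of a wooden stick 10 mm across and 110 mm long; it starts standing in a well of the holder, stick down, block 125 to 185 mm above the table. Origin: free end of the stick; z runs along the stick to the block.
- pop0_block (a point): Centre of the orange block of pop0, 140 mm from the stick's free end along z.
- pop1: Candied-fruit pop (up to four, some may be absent), 70 g: an orange block 30 x 30 x 60 mm (long along z) on top of a wooden stick 10 mm across and 110 mm long; it starts standing in a well of the holder, stick down, block 125 to 185 mm above the table. Origin: free end of the stick; z runs along the stick to the block.
- pop1_block (a point): Centre of the orange block of pop1, 140 mm from the stick's free end along z.
- pop2: Candied-fruit pop (up to four, some may be absent), 70 g: an orange block 30 x 30 x 60 mm (long along z) on top of a wooden stick 10 mm across and 110 mm long; it starts standing in a well of the holder, stick down, block 125 to 185 mm above the table. Origin: free end of the stick; z runs along the stick to the block.
- pop2_block (a point): Centre of the orange block of pop2, 140 mm from the stick's free end along z.
- pop3: Candied-fruit pop (up to four, some may be absent), 70 g: an orange block 30 x 30 x 60 mm (long along z) on top of a wooden stick 10 mm across and 110 mm long; it starts standing in a well of the holder, stick down, block 125 to 185 mm above the table. Origin: free end of the stick; z runs along the stick to the block.
- pop3_block (a point): Centre of the orange block of pop3, 140 mm from the stick's free end along z.
- fruit0: Dark red lumpy candied fruit (up to eight, some may be absent), about 26 mm across, 14 g, starts in the scoop; rolls on slopes over 15 degrees, stays put on the level. Origin: its centre.
- fruit1: Dark red lumpy candied fruit (up to eight, some may be absent), about 26 mm across, 14 g, starts in the scoop; rolls on slopes over 15 degrees, stays put on the level. Origin: its centre.
- fruit2: Dark red lumpy candied fruit (up to eight, some may be absent), about 26 mm across, 14 g, starts in the scoop; rolls on slopes over 15 degrees, stays put on the level. Origin: its centre.
- fruit3: Dark red lumpy candied fruit (up to eight, some may be absent), about 26 mm across, 14 g, starts in the scoop; rolls on slopes over 15 degrees, stays put on the level. Origin: its centre.
- fruit4: Dark red lumpy candied fruit (up to eight, some may be absent), about 26 mm across, 14 g, starts in the scoop; rolls on slopes over 15 degrees, stays put on the level. Origin: its centre.
- fruit5: Dark red lumpy candied fruit (up to eight, some may be absent), about 26 mm across, 14 g, starts in the scoop; rolls on slopes over 15 degrees, stays put on the level. Origin: its centre.
- fruit6: Dark red lumpy candied fruit (up to eight, some may be absent), about 26 mm across, 14 g, starts in the scoop; rolls on slopes over 15 degrees, stays put on the level. Origin: its centre.
- fruit7: Dark red lumpy candied fruit (up to eight, some may be absent), about 26 mm across, 14 g, starts in the scoop; rolls on slopes over 15 degrees, stays put on the level. Origin: its centre.
- jar_a: Bystander: filled amber jar with steel lid and orange label, radius 36 mm, 100 mm high, 0.4 kg. Origin: centre of its underside.
- jar_b: Bystander: filled amber jar with steel lid and orange label, radius 36 mm, 100 mm high, 0.4 kg. Origin: centre of its underside.
Not all that is in view belongs to the job. Leave any grey or yellow look-alike of the pop2 alone.

How it is judged:
On the way:
1. the scoop, held in the gripper, is tipped with its lip over the bowl (angle between scoop's own z axis and vertical above 0.6 rad and horizontal distance between scoop_lip and bowl below 0.1 m and height (world z) of scoop_lip above 0.04 m and contact force between the fingers and scoop above 0.5 N), for 0.2 s.
At the end, for the whole second after the job is handed in: Every pop lies at rest inside the tray frame, both ends less than 75 mm above the tray's underside and within 20 degrees of level; every red fruit is in the bowl, which stands upright on the table; the scoop stands upright at rest, centred within 60 mm of the mat's centre (x of pop0 in the frame of tray between -0.12 and 0.12 m and y of pop0 in the frame of tray between -0.112 and 0.112 m and z of each of pop0, pop0_block, pop1, pop1_block, pop2, pop2_block, pop3, pop3_block in the frame of tray below 0.075 m and x of pop0_block in the frame of tray between -0.12 and 0.12 m and y of pop0_block in the frame of tray between -0.112 and 0.112 m and angle between pop0's own z axis and vertical between 1.2 and 1.94 rad and linear speed of each of pop0, pop1, pop2, pop3, scoop below 0.03 m/s and x of pop1 in the frame of tray between -0.12 and 0.12 m and y of pop1 in the frame of tray between -0.112 and 0.112 m and x of pop1_block in the frame of tray between -0.12 and 0.12 m and y of pop1_block in the frame of tray between -0.112 and 0.112 m and angle between pop1's own z axis and vertical between 1.2 and 1.94 rad and x of pop2 in the frame of tray between -0.12 and 0.12 m and y of pop2 in the frame of tray between -0.112 and 0.112 m and x of pop2_block in the frame of tray between -0.12 and 0.12 m and y of pop2_block in the frame of tray between -0.112 and 0.112 m and angle between pop2's own z axis and vertical between 1.2 and 1.94 rad and x of pop3 in the frame of tray between -0.12 and 0.12 m and y of pop3 in the frame of tray between -0.112 and 0.112 m and x of pop3_block in the frame of tray between -0.12 and 0.12 m and y of pop3_block in the frame of tray between -0.112 and 0.112 m and angle between pop3's own z axis and vertical between 1.2 and 1.94 rad and horizontal distance between each of fruit0, fruit1, fruit2, fruit3, fruit4, fruit5, fruit6, fruit7 and bowl below 0.085 m and z of fruit0 in the frame of bowl between 0 and 0.075 m and z of fruit1 in the frame of bowl between 0 and 0.075 m and z of fruit2 in the frame of bowl between 0 and 0.075 m and z of fruit3 in the frame of bowl between 0 and 0.075 m and z of fruit4 in the frame of bowl between 0 and 0.075 m and z of fruit5 in the frame of bowl between 0 and 0.075 m and z of fruit6 in the frame of bowl between 0 and 0.075 m and z of fruit7 in the frame of bowl between 0 and 0.075 m and angle between each of bowl, scoop's own z axis and vertical below 0.12 rad and height (world z) of bowl below 0.02 m and horizontal distance between scoop and mat below 0.06 m and height (world z) of scoop below 0.015 m); the robot touches nothing.
It fails at once if a filled jar is pushed more than 30 mm or tipped over (distance of any of jar_a, jar_b from where it was at the start of the episode above 0.03 m or angle between any of jar_a, jar_b's own z axis and vertical above 0.4 rad).
Of fruit0, fruit1, fruit2, fruit3, fruit4, fruit5, fruit6, fruit7 only 5 to 8 are there at a start; the rules pass over those that are not, and their reading is None.
Of pop0, pop1, pop2, pop3 only 3 to 4 are there at a start; the rules pass over those that are not, and their reading is None.
At some moment in a run one of scoop, bowl may be knocked a few centimetres aside while the robot is not near it.
It also fails if it takes over 210 s, if anything falls off the work surface, if the arm or the gripper's body presses on something with over 40 N, if the wrist force passes 120 N, or if a joint passes its speed limit or range.

ROBOT

A 7-joint arm with a two-finger parallel gripper is mounted at the origin on the work surface. World frame = base frame: x ahead of the robot, y to its left, z up, the work surface at z = 0. Lengths are in m, angles in rad, forces in N, time in s.
With the tool pointing down it reaches from about 0.425 to 0.875 m from the base axis. Payload 8.4 kg.
Tool frame: the origin (TCP) lies on the centre line of the jaws, within the pads' length; the fingertips stand 11 mm ahead of it and the grasp point (between the pads) lies 8 mm behind it; z points along the fingers, y is the line along which they close (so a half turn about z gives the same grasp; the last joint's range is limited). The gripper opens to 85 mm and grips with 20 to 120 N. Pads are 22 mm wide; open, the fingers measure 114 mm over their backs; the gripper's body (76 mm by 85 mm) begins 54 mm behind the grasp point. The pads swing forward as they close: fully open they stand 13 mm farther back than shut.
Start: joints at [-1.361, 0.333, 0.04, 1.465, -0.013, 1.343, -0.059], TCP at [0.198, 0.619, 0.242] pointing down, gripper open.
Joint ranges: [-2.58, 2.58], [-0.38, 2.09], [-1.3, 1.39], [0.25, 2.4], [-1.5, 4.64], [0.08, 2.09], [-2.65, 2.65]. Speed limits (rad/s): [2.22, 2.22, 2.79, 2.79, 3.14, 3.14, 3.14].

INTERFACE

Orientations are given as a unit quaternion [x, y, z, w].
In Python, from rig import status, imaging, order, masks_of, landmark_of gives the robot as it stands.
- The arm moves only by the tool jog_arm, never from a script. Its argument "steps" is a list of rows, each a list of 2 entries, a list of its own where there are three numbers: the shift along the tool's x, y, z as a fraction of full scale, then the turn, a rotation vector about the tool's x, y, z as a fraction of full scale. A call has 1 to 5 rows; each row shifts and turns the commanded pose from where the row before left it, along the tool's axes as they then stand; what a row does not reach is not made up. Full scale, the value 1, is 0.04 m for a shift and 0.08 rad for a turn. A row lasts 1/12 s, in which the tool goes at most 41.7 mm and 7.16 degrees, less where a joint would pass 70% of its speed; a pose out of reach is approached as far as the arm can. A call with a number of a shift or a turn outside -1 to 1 is refused whole. A call with a gripper value outside its range is refused whole. "fingers" is the opening, from -1 (shut) to 1 (fully open), set as the call begins (left out, the last holds). The fingers move at their own pace and stop on an object; the grip force is fixed at half the most. Time passes only in rows, so rows that do not move let the fingers close. It gives the time, the measured TCP pose, the force, the opening and the grip force at its end, in the units of the state.
- status.state(): the state, without advancing time (a new reading comes with each control period).
- imaging.read_camera(name): name is "side" or "top" or "wrist"; returns (picture, depth): 420x560x3 uint8, red, green, blue; 420x560 float32, m along the optical axis (not along the pixel's ray), 0 where there is no reading.
- imaging.camera_params(name): a dict with "intrinsics" (3x3 intrinsics, pixels), "R" (3x3) and "t" (3): a world point X has camera coordinates R X + t. Camera axes: x right, y down, z forward; pixel columns grow to the right and rows downward; lengths in m; the calibration is good to about 2 mm. The wrist camera is an equidistant fisheye: a pixel r from the principal point sees the ray r / f radians off the axis. A picture is of the moment at which its call begins: read the wrist's pose just before it. camera_params takes no time and is no camera call; for the wrist camera it gives the pose at the moment of the call.
- order.close_job(): hands the job in; it is judged then, once.
Trained networks look in the newest picture that a camera, given by its name, has taken for a name from the list of things; names that differ only in an ending like _2 or _b are one class to them, and where a whole thing is asked for, a point or a joint stands for the part that bears it (a point fixed in the world has none). Each returns a list of dicts, best first, with "conf" (0 to 1); they miss things now and then, are a little off and sometimes report something else, mostly with a low value. They report only what shows in the picture. A call takes as long as a camera call. They do not tell look-alikes from the thing itself.
- masks_of(label, camera): "region" (420x560 bool, what is visible of it) and "bbox" ([left, top, right, bottom] in pixels, round what is visible of it).
- landmark_of(label, camera): "location" ([column, row] in pixels: a listed point, or the origin of a listed thing).
The state is a dict: "time_s": time; "q": joint angles; "joint_velocities": joint speeds; "joint_efforts": joint torques, N m; "position": TCP position; "eef_rot": TCP orientation; "force": force on the tool from outside, world axes, zero at the start; "ft_torque": the same for the moment, N m; "gripper_width": finger opening in m; "grip_force": force on a finger pad.
Only numpy, scipy, OpenCV 4.12 (cv2) and the standard library are available. Lean on these libraries where they do the work, as an engineer would, in place of code of your own. Each camera call takes 0.05 s, during which the arm holds its last target. There are 200 camera calls.

## Working session

There is one attempt and no reset: what is moved stays moved. The work goes in short steps, Python scripts to look and compute and a tool call to move; the robot and the scene stay as the last step left them, time stands still between calls to the robot, and variables do not carry over. Pictures are saved under pics/ and viewed, at most 14 in all, crops included, and the job is handed in when it is done.

Besides the shell and the picture viewer there is one more tool, called as name([rows], argument=value, ...), one row to a line, values as JSON. jog_arm: Moves the arm, as the interface text tells. Its arguments: {"type":"object","properties":{"steps":{"type":"array","items":{"type":"array"}},"fingers":{"type":"number"}},"required":["steps"]}

```bash
ls; mkdir -p pics
cat > h.py <<'E'
import numpy as np, cv2
from rig import status, imaging, order, masks_of, landmark_of
def cloud(cam, d):
    p=imaging.camera_params(cam); K=np.array(p['intrinsics']);R=np.array(p['R']);t=np.array(p['t'])
    v,u=np.mgrid[0:d.shape[0],0:d.shape[1]]
    X=np.stack([(u-K[0,2])/K[0,0]*d,(v-K[1,2])/K[1,1]*d,d],-1)
    return (X-t)@R
def save(im,n): cv2.imwrite('pics/'+n,cv2.cvtColor(im,cv2.COLOR_RGB2BGR))
E
python3 - <<'E'
from h import *
for c in ['top','side']:
    im,d=imaging.read_camera(c); save(im,c+'0.png'); np.savez(c+'0',im=im,d=d)
    p=imaging.camera_params(c); print(c,np.round(-np.array(p['R']).T@p['t'],3))
    C=cloud(c,d)
    for l in ['tray','holder','mat','scoop','bowl','pop0','fruit0','jar_a']:
        for m in masks_of(l,c):
            if m['conf']<.3: continue
            P=C[m['region']&(d>0)]
            print(l,round(m['conf'],2),m['bbox'],'med',np.round(np.median(P,0),3),'lo',np.round(np.percentile(P,3,0),3),'hi',np.round(np.percentile(P,97,0),3))
s=status.state();print(s['time_s'],s['position'],s['eef_rot'],s['gripper_width'])
E
```

```text
pics
top [0.459 0.022 1.285]
tray 0.7 [182.4, 181.4, 300.8, 292.7] med [0.533 0.117 0.007] lo [ 0.411 -0.002  0.002] hi [0.658 0.233 0.043]
mat 0.93 [397.9, 218.1, 459.6, 295.9] med [ 0.426 -0.329  0.004] lo [ 0.388 -0.441 -0.001] hi [ 0.573 -0.296  0.009]
scoop 0.84 [402.7, 211.2, 458.4, 279.7] med [ 0.515 -0.38   0.02 ] lo [ 0.429 -0.429  0.003] hi [ 0.584 -0.313  0.115]
bowl 0.67 [97.7, 191.4, 168.2, 267.1] med [0.547 0.391 0.026] lo [0.468 0.307 0.003] hi [0.623 0.458 0.066]
bowl 0.53 [332.6, 159.6, 348.4, 180.2] med [ 0.676 -0.122  0.182] lo [ 0.664 -0.14   0.056] hi [ 0.71  -0.109  0.188]
pop0 0.71 [400.4, 117.7, 426.5, 143.2] med [ 0.782 -0.306  0.165] lo [ 0.768 -0.324  0.019] hi [ 0.8   -0.292  0.173]
pop0 0.65 [330.1, 164.8, 343.4, 176.3] med [ 0.675 -0.119  0.183] lo [ 0.664 -0.135  0.078] hi [ 0.692 -0.109  0.188]
pop0 0.59 [335.9, 240.7, 350.9, 254.4] med [ 0.499 -0.126  0.184] lo [ 0.485 -0.142  0.141] hi [ 0.512 -0.114  0.189]
pop0 0.52 [332.5, 213.2, 352.2, 227.9] med [ 0.559 -0.125  0.184] lo [ 0.545 -0.14   0.155] hi [ 0.573 -0.112  0.188]
pop0 0.51 [368.8, 130.1, 3
[... 3076 characters left out ...]
51 [321.4, 368.6, 339.5, 378.8] med [ 0.525 -0.404  0.028] lo [ 0.518 -0.425  0.007] hi [ 0.54  -0.384  0.053]
fruit0 0.43 [319.0, 358.1, 330.3, 369.0] med [ 0.521 -0.379  0.024] lo [ 0.513 -0.387  0.017] hi [ 0.536 -0.369  0.033]
fruit0 0.36 [326.6, 198.5, 345.8, 245.1] med [ 0.675 -0.139  0.157] lo [ 0.664 -0.145  0.081] hi [ 0.691 -0.119  0.185]
jar_a 0.74 [315.1, 182.1, 339.2, 222.7] med [0.746 0.032 0.088] lo [0.73  0.018 0.004] hi [0.794 0.076 0.102]
jar_a 0.69 [342.0, 210.5, 375.2, 257.0] med [ 0.76  -0.118  0.073] lo [ 0.736 -0.131  0.006] hi [ 0.797 -0.07   0.101]
0.9 [0.19758101 0.61923108 0.24233994] [1.53803671e-01 9.88101427e-01 7.87227563e-06 1.56259138e-05] 0.08551485896943813
```

Run:
```python
from h import *
a=np.load('top0.npz'); im=a['im']; d=a['d']
save(cv2.resize(im[90:310,80:480],None,fx=2,fy=2,interpolation=cv2.INTER_CUBIC),'t1.png')
C=cloud('top',d)
# tray frame top & holder top & handle top & mat fits
import cv2
def rect(mask,n):
    P=C[mask][:,:2].astype(np.float32); r=cv2.minAreaRect(P*1000); print(n,len(P),r)
z=C[...,2]; x=C[...,0]; y=C[...,1]
rect((abs(z-.04)<.004)&(x>.38)&(x<.68)&(y>-.05)&(y<.26),'tray')
rect((abs(z-.075)<.004)&(x>.42)&(x<.73)&(y>-.18)&(y<-.08),'holder')
rect((abs(z-.115)<.005)&(x>.35)&(x<.6)&(y<-.25),'handle')
rect((abs(z-.050)<.005)&(x>.35)&(x<.65)&(y<-.25),'walls')
hsv=cv2.cvtColor(im,cv2.COLOR_RGB2HSV)
g=(hsv[...,0]>75)&(hsv[...,0]<100)&(hsv[...,1]>80)&(x<.62)&(y<-.2)&(abs(z)<.02)
rect(g,'mat')
m=(abs(z-.065)<.006)&(y>.25)
P=C[m][:,:2].astype(np.float32);print('bowl',cv2.minEnclosingCircle(P*1000))
for cx in (.498,.557,.616,.676):
    rect((z>.178)&(abs(x-cx)<.025)&(abs(y+.127)<.03),'pop')
p=C[(abs(z-.115)<.005)&(x>.35)&(x<.6)&(y<-.25)];print(p.mean(0))
```

```text
tray 2078 ((534.396728515625, 114.9372787475586), (274.46728515625, 259.8445739746094), 83.66534423828125)
holder 1936 ((589.8744506835938, -126.71485137939453), (249.51168823242188, 75.7352066040039), 1.4300429821014404)
handle 69 ((433.2451171875, -387.6307373046875), (23.938024520874023, 18.73331642150879), 9.354486465454102)
walls 273 ((504.83465576171875, -373.14630126953125), (164.60340881347656, 108.04817962646484), 11.219675064086914)
mat 1563 ((486.54302978515625, -368.6797790527344), (198.62709045410156, 150.155517578125), 1.3023102283477783)
bowl ((544.6484985351562, 379.9274597167969), 90.49859619140625)
pop 173 ((499.9969787597656, -129.0127716064453), (29.69691276550293, 29.840274810791016), 6.059657573699951)
pop 168 ((560.1346435546875, -126.85478973388672), (29.103788375854492, 29.460758209228516), 88.07567596435547)
pop 166 ((619.7865600585938, -126.04945373535156), (29.62221336364746, 29.565876007080078), 82.50895690917969)
pop 163 ((679.3745727539062, -123.94688415527344), (29.711639404296875, 30.08793830871582), 85.84429168701172)
[ 0.43318353 -0.38668902  0.11678231]
```

View pics/t1.png

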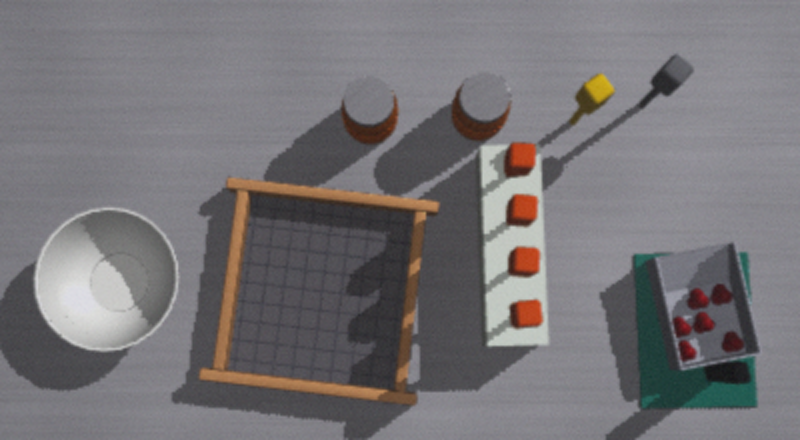

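View pics/side0.png

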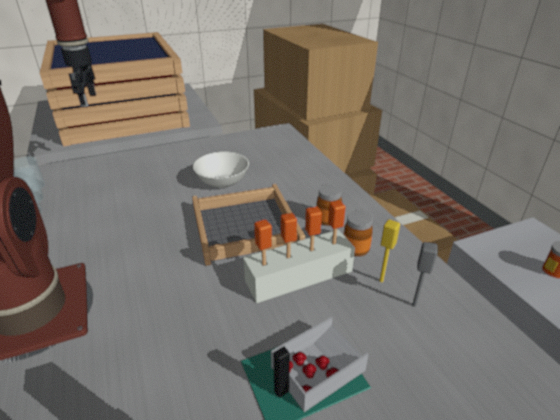

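Top and side views: the top crop shows four orange pops in the holder, six fruits in the scoop (lip towards +x), and the empty tray and bowl. The grey and yellow look-alikes stand behind at about (590,95) and (670,75) in the crop. I'll take the pops first, grasping each with the tool tilted.

```bash
cat >> h.py <<'E'
from scipy.spatial.transform import Rotation as Ro
import json
def pose(s=None):
    s=s or status.state(); return np.array(s['position']),Ro.from_quat(s['eef_rot'])
def tool(alpha,b,flip=-1):
    "z tilted b deg from down toward heading alpha(deg); y horizontal = flip*left of alpha"
    a=np.radians(alpha);b=np.radians(b)
    z=np.array([np.sin(b)*np.cos(a),np.sin(b)*np.sin(a),-np.cos(b)]); y=flip*np.array([-np.sin(a),np.cos(a),0])
    return Ro.from_matrix(np.stack([np.cross(y,z),y,z],1))
def plan(wps,rate=.95,dec=2,start=None):
    "wps: (pos,Ro[,via rotvec world]) ; prints rows in calls of 5"
    p,R=start or pose(); rows=[]
    for w in wps:
        tp,tR=np.array(w[0]),w[1]
        rv=(w[2] if len(w)>2 else (tR*R.inv()).as_rotvec())
        n=int(np.ceil(max(np.linalg.norm(tp-p)/.04,np.linalg.norm(rv)/.08)/rate)) or 1
        p0,R0=p,R
        for i in range(1,n+1):
            gp=p0+(tp-p0)*i/n; gR=Ro.from_rotvec(rv*i/n)*R0
            s=np.round(R.inv().apply(gp-p)/.04,dec); t=np.round((R.inv()*gR).as_rotvec()/.08,dec)
            rows.append([(s+0.).tolist(),(t+0.).tolist()]); p=p+R.apply(s*.04); R=R*Ro.from_rotvec(t*.08)
    for i in range(0,len(rows),5): print(json.dumps(rows[i:i+5]).replace('.0,',',').replace('.0]',']').replace(' ',''))
    print(len(rows),'end',np.round(p,3),np.round(np.degrees((R.inv()*tR).as_rotvec()),1))
E
python3 - <<'E'
from h import *
p,R=pose()
T=tool(1,0); print(T.as_matrix().round(2))
ang=np.radians(-161.3)
plan([([.5,.25,.33],Ro.from_rotvec([0,0,ang*.5])*R,[0,0,ang*.5]),([.44,-.13,.33],T),([.44,-.13,.30],tool(1,45))])
E
```

```text
[[ 1.    0.02  0.  ]
 [ 0.02 -1.    0.  ]
 [ 0.    0.   -1.  ]]Traceback (most recent call last):
  File "<stdin>", line 5, in <module>
  File "h.py", line 27, in plan
    gp=p0+(tp-p0)*i/n; gR=Ro.from_rotvec(rv*i/n)*R0
                                         ~~~~^~
TypeError: unsupported operand type(s) for /: 'list' and 'int'
```

```bash
sed -i 's/rv=(w\[2\]/rv=np.array(w[2]/' h.py
python3 - <<'E'
from h import *
p,R=pose()
T=tool(1,0)
ang=np.radians(-161.3)
plan([([.5,.25,.33],Ro.from_rotvec([0,0,ang*.5])*R,[0,0,ang*.5]),([.44,-.13,.33],T),([.43,-.13,.30],tool(1,45))])
E
```

```text
[[[-0.53,-0.34,-0.12],[0,0,0.93]],[[-0.55,-0.3,-0.11],[0,0,0.92]],[[-0.57,-0.26,-0.12],[0,0,0.93]],[[-0.59,-0.22,-0.11],[0,0,0.92]],[[-0.6,-0.18,-0.12],[0,0,0.93]]]
[[[-0.62,-0.12,-0.11],[0,0,0.93]],[[-0.62,-0.09,-0.12],[0,0,0.92]],[[-0.63,-0.03,-0.11],[0,0,0.93]],[[-0.62,0.01,-0.12],[0,0,0.92]],[[-0.63,0.06,-0.11],[0,0,0.93]]]
[[[-0.62,0.1,-0.12],[0,0,0.93]],[[-0.61,0.15,-0.11],[0,0,0.92]],[[-0.6,0.19,-0.12],[0,0,0.93]],[[-0.58,0.24,-0.11],[0,0,0.92]],[[-0.56,0.28,-0.12],[0,0,0.93]]]
[[[-0.54,0.32,-0.12],[0,0,0.93]],[[-0.52,0.36,-0.11],[0,0,0.92]],[[-0.48,0.39,-0.12],[0,0,0.93]],[[-0.46,0.44,-0.11],[0,0,0.93]],[[-0.51,-0.01,0],[0,0,0.93]]]
[[[-0.5,0.04,0],[0,0,0.92]],[[-0.5,0.07,0],[0,0,0.93]],[[-0.5,0.1,0],[0,0,0.92]],[[-0.48,0.14,0],[0,0,0.93]],[[-0.48,0.18,0],[0,0,0.93]]]
[[[-0.46,0.22,0],[0,0,0.92]],[[-0.44,0.24,0],[0,0,0.93]],[[-0.42,0.28,0],[0,0,0.92]],[[-0.4,0.31,0],[0,0,0.93]],[[-0.38,0.34,0],[0,0,0.92]]]
[[[-0.35,0.36,0],[0,0,0.93]],[[-0.33,0.39,0],[0,0,0.93]],[[-0.29,0.41,0],[0,0,0.92]],[[-0.26,0.43,0],[0,0,0.93]],[[-0.23,0.46,0],[0,0,0.92]]]
[[[-0.2,0.46,0],[0,0,0.93]],[[-0.16,0.48,0],[0,0,0.93]],[[-0.12,0.49,0],[0,0,0.92]],[[-0.02,0,0.07],[0,0.89,0]],[[-0.03,0,0.06],[0,0.89,0]]]
[[[-0.03,0,0.07],[0,0.9,0]],[[-0.04,0,0.06],[0,0.89,0]],[[-0.04,0,0.06],[0,0.89,0]],[[-0.05,0,0.05],[0,0.89,0]],[[-0.04,0,0.06],[0,0.9,0]]]
[[[-0.06,0,0.05],[0,0.89,0]],[[-0.05,0,0.04],[0,0.89,0]],[[-0.06,0,0.04],[0,0.89,0]],[[-0.06,0,0.04],[0,0.9,0]]]
49 end [ 0.43 -0.13  0.3 ] [-0. -0.  0.]
```

jog_arm([
  [[-0.53, -0.34, -0.12], [0, 0, 0.93]],
  [[-0.55, -0.3, -0.11], [0, 0, 0.93]],
  [[-0.57, -0.26, -0.12], [0, 0, 0.93]],
  [[-0.59, -0.22, -0.11], [0, 0, 0.93]],
  [[-0.6, -0.18, -0.12], [0, 0, 0.93]],
])

```text
time_s: 1.32
position: [0.2776, 0.5209, 0.2657]
eef_rot: [0.336, 0.942, 0.0, -0.0]
force: [0.1, 0.1, 0.5]
gripper_width: 0.0854
grip_force: 0.0
```

jog_arm([
  [[-0.62, -0.12, -0.11], [0, 0, 0.93]],
  [[-0.62, -0.09, -0.12], [0, 0, 0.92]],
  [[-0.63, -0.03, -0.11], [0, 0, 0.93]],
  [[-0.62, 0.01, -0.12], [0, 0, 0.92]],
  [[-0.63, 0.06, -0.11], [0, 0, 0.93]],
])

```text
time_s: 1.73
position: [0.3572, 0.4238, 0.2888]
eef_rot: [0.503, 0.864, 0.0, -0.0]
force: [-0.2, 0.1, -0.1]
gripper_width: 0.0858
grip_force: 0.0
```

jog_arm([
  [[-0.62, 0.1, -0.12], [0, 0, 0.93]],
  [[-0.61, 0.15, -0.11], [0, 0, 0.92]],
  [[-0.6, 0.19, -0.12], [0, 0, 0.93]],
  [[-0.58, 0.24, -0.11], [0, 0, 0.92]],
  [[-0.56, 0.28, -0.12], [0, 0, 0.93]],
])

```text
time_s: 2.15
position: [0.4366, 0.3264, 0.3119]
eef_rot: [0.654, 0.757, 0.0, -0.0]
force: [1.1, 0.5, 1.0]
gripper_width: 0.0856
grip_force: 0.0
```

jog_arm([
  [[-0.54, 0.32, -0.12], [0, 0, 0.93]],
  [[-0.52, 0.36, -0.11], [0, 0, 0.92]],
  [[-0.48, 0.39, -0.12], [0, 0, 0.93]],
  [[-0.46, 0.44, -0.11], [0, 0, 0.93]],
  [[-0.51, -0.01, 0], [0, 0, 0.93]],
])

```text
time_s: 2.57
position: [0.4988, 0.2278, 0.3305]
eef_rot: [0.783, 0.622, 0.001, 0.001]
force: [0.1, -0.8, -0.4]
gripper_width: 0.0852
grip_force: 0.0
```

jog_arm([
  [[-0.5, 0.04, 0], [0, 0, 0.92]],
  [[-0.5, 0.07, 0], [0, 0, 0.93]],
  [[-0.5, 0.1, 0], [0, 0, 0.92]],
  [[-0.48, 0.14, 0], [0, 0, 0.93]],
  [[-0.48, 0.18, 0], [0, 0, 0.93]],
])

```text
time_s: 2.98
position: [0.48, 0.1286, 0.33]
eef_rot: [0.884, 0.468, 0.0, -0.0]
force: [0.5, 0.1, 0.7]
gripper_width: 0.0856
grip_force: 0.0
```

jog_arm([
  [[-0.46, 0.22, 0], [0, 0, 0.92]],
  [[-0.44, 0.24, 0], [0, 0, 0.93]],
  [[-0.42, 0.28, 0], [0, 0, 0.92]],
  [[-0.4, 0.31, 0], [0, 0, 0.93]],
  [[-0.38, 0.34, 0], [0, 0, 0.92]],
])

```text
time_s: 3.4
position: [0.4643, 0.0285, 0.3301]
eef_rot: [0.955, 0.298, 0.0, -0.0]
force: [-0.1, 0.2, 0.2]
gripper_width: 0.0855
grip_force: 0.0
```

jog_arm([
  [[-0.35, 0.36, 0], [0, 0, 0.93]],
  [[-0.33, 0.39, 0], [0, 0, 0.93]],
  [[-0.29, 0.41, 0], [0, 0, 0.92]],
  [[-0.26, 0.43, 0], [0, 0, 0.93]],
  [[-0.23, 0.46, 0], [0, 0, 0.92]],
])

```text
time_s: 3.82
position: [0.4482, -0.0715, 0.3301]
eef_rot: [0.993, 0.117, 0.0, -0.0]
force: [0.6, -0.3, -0.2]
gripper_width: 0.0852
grip_force: 0.0
```

jog_arm([
  [[-0.2, 0.46, 0], [0, 0, 0.93]],
  [[-0.16, 0.48, 0], [0, 0, 0.93]],
  [[-0.12, 0.49, 0], [0, 0, 0.92]],
  [[-0.02, 0, 0.07], [0, 0.89, 0]],
  [[-0.03, 0, 0.06], [0, 0.89, 0]],
])

```text
time_s: 4.23
position: [0.4375, -0.1315, 0.3246]
eef_rot: [0.997, 0.006, 0.072, -0.0]
force: [-0.6, 0.3, -0.1]
gripper_width: 0.0854
grip_force: 0.0
```

jog_arm([
  [[-0.03, 0, 0.07], [0, 0.9, 0]],
  [[-0.04, 0, 0.06], [0, 0.89, 0]],
  [[-0.04, 0, 0.06], [0, 0.89, 0]],
  [[-0.05, 0, 0.05], [0, 0.89, 0]],
  [[-0.04, 0, 0.06], [0, 0.9, 0]],
])

```text
time_s: 4.65
position: [0.4321, -0.1281, 0.32]
eef_rot: [0.984, 0.01, 0.176, -0.006]
force: [0.0, 0.8, 1.0]
gripper_width: 0.0852
grip_force: 0.0
```

jog_arm([
  [[-0.06, 0, 0.05], [0, 0.89, 0]],
  [[-0.05, 0, 0.04], [0, 0.89, 0]],
  [[-0.06, 0, 0.04], [0, 0.89, 0]],
  [[-0.06, 0, 0.04], [0, 0.9, 0]],
])

```text
time_s: 4.98
position: [0.4368, -0.129, 0.3209]
eef_rot: [0.976, 0.014, 0.219, -0.014]
force: [0.0, 0.2, 1.1]
gripper_width: 0.0857
grip_force: 0.0
```

Run:
```python
from h import *
s=status.state(); print(np.round(s['q'],3), s['position'],s['eef_rot'])
```

```text
[ 0.506 -0.381 -0.137  2.071 -0.272  1.058 -1.087] [ 0.43677418 -0.12895699  0.32086574] [ 0.97553138  0.01395717  0.21899438 -0.01360853]
```

Run:
```python
from h import *
T=tool(1,33); z=T.as_matrix()[:,2]
c=np.array([.5,-.129,.155])
plan([(c-.07*z,T),(c+.002*z,T)])
```

```text
[[[-0.19,0.03,0.9],[-0.11,0.56,0.02]],[[-0.24,0.02,0.88],[-0.1,0.56,0.01]],[[-0.27,0.02,0.88],[-0.11,0.56,0.02]],[[0,0,0.9],[0,0,0]],[[0,0,0.9],[0,0,0]]]
5 end [ 0.501 -0.129  0.153] [ 0. -0. -0.]
```

jog_arm([
  [[-0.19, 0.03, 0.9], [-0.11, 0.56, 0.02]],
  [[-0.24, 0.02, 0.88], [-0.1, 0.56, 0.02]],
  [[-0.27, 0.02, 0.88], [-0.11, 0.56, 0.02]],
  [[0, 0, 0], [0, 0, 0]],
])

```text
time_s: 5.32
position: [0.4564, -0.1285, 0.2038]
eef_rot: [0.96, 0.006, 0.278, -0.004]
force: [-1.6, 0.6, -2.4]
gripper_width: 0.0852
grip_force: 0.0
```

Run:
```python
from h import *
s=status.state(); print(np.round(s['q'],3), s['position'],s['eef_rot'])
T=tool(1,33); z=T.as_matrix()[:,2]
c=np.array([.5,-.129,.155])
plan([(c-.06*z,T),(c+.002*z,T)])
```

```text
[ 0.485 -0.336 -0.142  2.328 -0.398  0.648 -0.962] [ 0.4563989  -0.12845037  0.20383495] [ 0.96044373  0.00646873  0.27836453 -0.00438131]
[[[0.25,0.03,0.11],[-0.03,0.15,-0.06]],[[0,0,0.78],[0,0,0]],[[0,0,0.77],[0,0,0]]]
3 end [ 0.501 -0.129  0.153] [-0. -0.  0.]
```

jog_arm([
  [[0.25, 0.03, 0.11], [-0.03, 0.15, -0.06]],
  [[0, 0, 0.78], [0, 0, 0]],
  [[0, 0, 0.77], [0, 0, 0]],
  [[0, 0, 0], [0, 0, 0]],
])

```text
time_s: 5.65
position: [0.5093, -0.129, 0.1623]
eef_rot: [0.958, 0.011, 0.288, -0.002]
force: [-1.7, 1.1, 0.2]
gripper_width: 0.0856
grip_force: 0.0
```

jog_arm([
  [[0, 0, 0], [0, 0, 0]],
  [[0, 0, 0], [0, 0, 0]],
  [[0, 0, 0], [0, 0, 0]],
  [[0, 0, 0], [0, 0, 0]],
  [[0, 0, 0], [0, 0, 0]],
], fingers=-1)

```text
time_s: 6.07
position: [0.5072, -0.1304, 0.1651]
eef_rot: [0.957, 0.01, 0.29, -0.001]
force: [-1.7, 0.8, 5.4]
gripper_width: 0.0291
grip_force: 59.6
```

Run:
```python
from h import *
s=status.state(); print(np.round(s['q'],3), s['position'],s['gripper_width'],s['grip_force'],s['force'])
im,d=imaging.read_camera('side'); save(cv2.resize(im[140:330,180:460],None,fx=2.5,fy=2.5),'s2.png')
```

```text
[ 0.45  -0.178 -0.163  2.311 -0.428  0.473 -0.94 ] [ 0.50722771 -0.13035483  0.16508843] 0.029130908994156962 59.612011313438416 [-1.72849429  0.77195039  5.37235222]
```

View pics/s2.png

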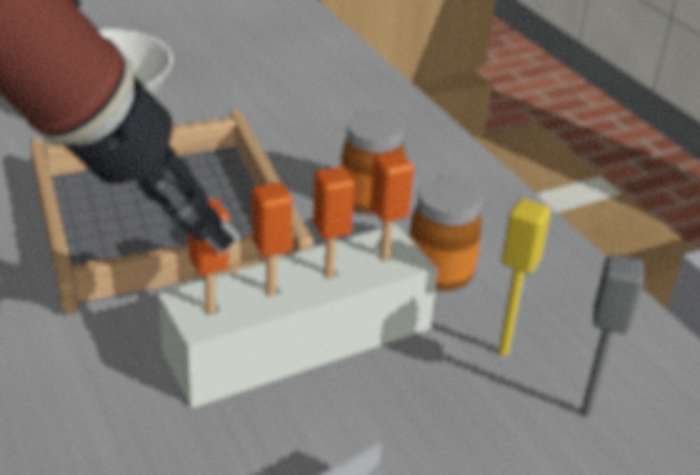

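```bash
cat >> h.py <<'E'
TC=np.array([.534,.115]); TY=np.radians(-6.3)
def tr(x,y): return TC+np.array([np.cos(TY)*x-np.sin(TY)*y,np.sin(TY)*x+np.cos(TY)*y])
def place(c0,p,R,C,al,e):
    "tool pose for block centre C, pop heading al, elevation e; grasped upright with centre c0 at tool pose p,R"
    z=R.as_matrix()[:,2]; a0=np.arctan2(z[1],z[0])
    Q=Ro.from_euler('z',np.radians(al)-a0)*Ro.from_rotvec(np.radians(90-e)*np.array([-np.sin(a0),np.cos(a0),0]))
    return C+Q.apply(p-c0), Q*R
E
python3 - <<'E'
from h import *
p,R=pose(); z=R.as_matrix()[:,2]; print(z)
np.savez('g',p=p,q=R.as_quat())
c0=np.array([.5,-.129,.155])
C=np.array([*tr(.045,.072),.054])
A=place(c0,p,R,C+[0,0,.15],-2,16); B=place(c0,p,R,C,-2,16)
M=place(c0,p,R,np.array([.55,-.06,.30]),0,50)
plan([(p+[0,0,.085],R),M,A,B]); print(C,A[0],B[0],B[1].as_matrix()[:,2])
E
```

```text
[ 0.55553582  0.00679504 -0.83146484]
[[[0.39,0,-0.59],[0,0,0]],[[0.4,0.01,-0.59],[0,0,0]],[[0.39,0,-0.59],[0,0,0]],[[0.19,-0.17,-0.03],[0,-0.87,0.02]],[[0.19,-0.17,-0.05],[0.01,-0.88,0.01]]]
[[[0.18,-0.17,-0.06],[0,-0.87,0.02]],[[0.18,-0.17,-0.07],[0,-0.87,0.01]],[[0.17,-0.17,-0.08],[0,-0.87,0.02]],[[0.17,-0.17,-0.1],[0.01,-0.88,0.01]],[[0.16,-0.17,-0.1],[0,-0.87,0.02]]]
[[[0.15,-0.17,-0.12],[0,-0.87,0.01]],[[0.14,-0.17,-0.13],[0.01,-0.87,0.02]],[[0.14,-0.17,-0.14],[0,-0.88,0.01]],[[0.15,-0.75,0.31],[0.03,-0.93,0.05]],[[0.18,-0.76,0.3],[0.03,-0.92,0.05]]]
[[[0.19,-0.75,0.28],[0.03,-0.93,0.05]],[[0.21,-0.75,0.28],[0.03,-0.93,0.05]],[[0.22,-0.75,0.26],[0.03,-0.92,0.06]],[[0.24,-0.76,0.24],[0.03,-0.93,0.05]],[[0.26,-0.75,0.23],[0.02,-0.93,0.05]]]
[[[0.27,-0.76,0.21],[0.03,-0.92,0.05]],[[0.61,0.01,0.71],[0,0,0]],[[0.6,0,0.72],[0,0,0]],[[0.61,0.01,0.71],[0,0,0]],[[0.6,0,0.72],[0,0,0]]]
25 end [0.598 0.18  0.05 ] [ 0. -0. -0.]
[0.58662911 0.18162714 0.054     ] [0.59824107 0.17977771 0.19975405] [0.59824107 0.17977771 0.04975405] [-0.64572382  0.02254917 -0.76323802]
```

jog_arm([
  [[0.39, 0, -0.59], [0, 0, 0]],
  [[0.4, 0.01, -0.59], [0, 0, 0]],
  [[0.39, 0, -0.59], [0, 0, 0]],
  [[0.19, -0.17, -0.03], [0, -0.87, 0.02]],
  [[0.19, -0.17, -0.05], [0.01, -0.88, 0.01]],
])

```text
time_s: 6.53
position: [0.5173, -0.1172, 0.2614]
eef_rot: [0.975, 0.007, 0.221, 0.0]
force: [0.3, 0.2, -1.5]
gripper_width: 0.0293
grip_force: 60.3
```

jog_arm([
  [[0.18, -0.17, -0.06], [0, -0.87, 0.02]],
  [[0.18, -0.17, -0.07], [0, -0.87, 0.01]],
  [[0.17, -0.17, -0.08], [0, -0.87, 0.02]],
  [[0.17, -0.17, -0.1], [0.01, -0.88, 0.01]],
  [[0.16, -0.17, -0.1], [0, -0.87, 0.02]],
])

```text
time_s: 6.95
position: [0.5452, -0.0821, 0.2861]
eef_rot: [0.999, 0.005, 0.047, -0.0]
force: [0.8, -0.3, -0.9]
gripper_width: 0.0293
grip_force: 60.3
```

jog_arm([
  [[0.15, -0.17, -0.12], [0, -0.87, 0.01]],
  [[0.14, -0.17, -0.13], [0.01, -0.87, 0.02]],
  [[0.14, -0.17, -0.14], [0, -0.88, 0.01]],
  [[0.15, -0.75, 0.31], [0.03, -0.93, 0.05]],
  [[0.18, -0.76, 0.3], [0.03, -0.92, 0.05]],
])

```text
time_s: 7.37
position: [0.5717, -0.0019, 0.2762]
eef_rot: [0.992, -0.002, -0.13, -0.002]
force: [2.2, 1.0, -1.3]
gripper_width: 0.0293
grip_force: 60.3
```

jog_arm([
  [[0.19, -0.75, 0.28], [0.03, -0.93, 0.05]],
  [[0.21, -0.75, 0.28], [0.03, -0.93, 0.05]],
  [[0.22, -0.75, 0.26], [0.03, -0.92, 0.06]],
  [[0.24, -0.76, 0.24], [0.03, -0.93, 0.05]],
  [[0.26, -0.75, 0.23], [0.02, -0.93, 0.05]],
])

```text
time_s: 7.78
position: [0.5933, 0.1508, 0.2105]
eef_rot: [0.95, -0.011, -0.312, -0.006]
force: [0.4, -1.1, -0.1]
gripper_width: 0.0291
grip_force: 60.3
```

jog_arm([
  [[0.27, -0.76, 0.21], [0.03, -0.92, 0.05]],
  [[0, 0, 0], [0, 0, 0]],
])

```text
time_s: 7.95
position: [0.5947, 0.1859, 0.1876]
eef_rot: [0.935, -0.01, -0.354, -0.007]
force: [-1.2, 0.1, -4.5]
gripper_width: 0.0294
grip_force: 60.3
```

Run:
```python
from h import *
g=np.load('g.npz');p=g['p'];R=Ro.from_quat(g['q'])
s=status.state(); print(np.round(s['q'],3), s['position'],s['gripper_width'])
c0=np.array([.5,-.129,.155])
C=np.array([*tr(.045,.072),.054])
plan([place(c0,p,R,C+[0,0,.05],-2,16),place(c0,p,R,C,-2,16)])
im,d=imaging.read_camera('side'); save(cv2.resize(im[100:330,120:400],None,fx=2.5,fy=2.5),'s3.png')
```

```text
[-0.049  0.876 -0.453  0.964  0.023  2.018 -2.059] [0.59467948 0.18590757 0.18764866] 0.029427535121513443
[[[0.51,0.05,0.53],[0.02,0.09,0.02]],[[0.5,0.06,0.53],[0.01,0.1,0.02]],[[0.5,0.05,0.53],[0.02,0.09,0.02]],[[0.41,0,0.48],[0,0,0]],[[0.4,0.01,0.48],[0,0,0]]]
5 end [0.598 0.18  0.05 ] [-0. -0.  0.]
```

View pics/s3.png

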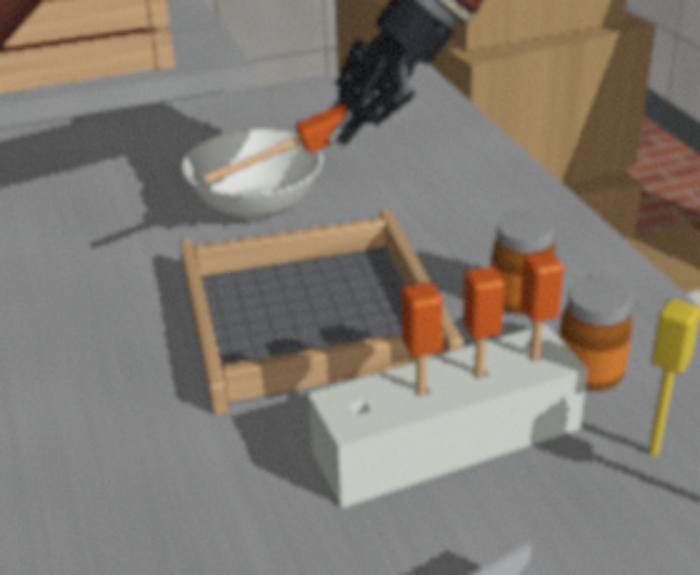

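jog_arm([
  [[0.51, 0.05, 0.53], [0.02, 0.09, 0.02]],
  [[0.5, 0.06, 0.53], [0.02, 0.1, 0.02]],
  [[0.5, 0.05, 0.53], [0.02, 0.09, 0.02]],
  [[0.41, 0, 0.48], [0, 0, 0]],
  [[0.3, 0, 0.36], [0, 0, 0]],
])

```text
time_s: 8.42
position: [0.6039, 0.1726, 0.0654]
eef_rot: [0.942, -0.017, -0.334, -0.008]
force: [1.3, -0.2, -1.2]
gripper_width: 0.0294
grip_force: 60.3
```

jog_arm([
  [[0.1, 0, 0.12], [0, 0, 0]],
  [[0, 0, 0], [0, 0, 0]],
])

```text
time_s: 8.58
position: [0.6033, 0.1736, 0.0593]
eef_rot: [0.942, -0.016, -0.335, -0.008]
force: [0.2, -0.2, -0.7]
gripper_width: 0.0293
grip_force: 60.3
```

Run:
```python
from h import *
g=np.load('g.npz');p=g['p'];R=Ro.from_quat(g['q'])
s=status.state(); print(np.round(s['q'],3), s['position'],s['force'])
c0=np.array([.5,-.129,.155]); C=np.array([*tr(.045,.072),.054])
plan([place(c0,p,R,C,-2,16)])
# pop ends now
p1,R1=pose(); Q=R1*R.inv()
for o in (0,-.14,.03,): print(np.round(p1+Q.apply(c0+[0,0,o]-p),3))
```

```text
[-0.027  0.96  -0.431  1.067  0.076  1.804 -2.014] [0.60327141 0.17361731 0.05933812] [ 0.22583199 -0.16372854 -0.71798019]
[[[0.05,-0.15,0.27],[-0.06,-0.23,-0.06]]]
1 end [0.598 0.18  0.05 ] [ 0. -0. -0.]
[0.592 0.176 0.063]
[0.458 0.181 0.022]
[0.62  0.174 0.072]
```

jog_arm([
  [[0.05, -0.15, 0.27], [-0.06, -0.23, -0.06]],
  [[0, 0, 0], [0, 0, 0]],
])

```text
time_s: 8.75
position: [0.5978, 0.1822, 0.0502]
eef_rot: [0.939, -0.011, -0.344, -0.008]
force: [0.1, 0.4, -1.8]
gripper_width: 0.0292
grip_force: 60.3
```

jog_arm([
  [[0, 0, 0], [0, 0, 0]],
  [[0, 0, 0], [0, 0, 0]],
  [[0, 0, 0], [0, 0, 0]],
], fingers=-0.05)

```text
time_s: 9.0
position: [0.599, 0.1808, 0.0511]
eef_rot: [0.939, -0.012, -0.343, -0.008]
force: [0.0, -0.9, -0.6]
gripper_width: 0.0408
grip_force: 0.0
```

jog_arm([
  [[0, 0, -0.5], [0, 0, 0]],
  [[0, 0, -0.9], [0, 0, 0]],
  [[0, 0, -0.9], [0, 0, 0]],
  [[0, 0, -0.9], [0, 0, 0]],
  [[0, 0, -0.9], [0, 0, 0]],
])

```text
time_s: 9.42
position: [0.6778, 0.1749, 0.1489]
eef_rot: [0.94, -0.015, -0.339, -0.012]
force: [0.2, -0.7, -3.7]
gripper_width: 0.0411
grip_force: 0.0
```

Run:
```python
from h import *
s=status.state(); print(s['position'])
T=tool(2,48); z=T.as_matrix()[:,2]
c=np.array([.56,-.127,.155])
plan([([.60,.02,.27],tool(0,0)),(c-.085*z+[-.01,0,.03],T),(c-.06*z,T),(c+.002*z,T)])
```

```text
[0.67775317 0.17486356 0.14889704]
[[[-0.34,0.39,-0.12],[-0.03,0.87,-0.04]],[[-0.32,0.39,-0.14],[-0.03,0.86,-0.04]],[[-0.32,0.39,-0.17],[-0.03,0.87,-0.03]],[[-0.31,0.39,-0.18],[-0.03,0.86,-0.04]],[[-0.29,0.39,-0.21],[-0.03,0.87,-0.04]]]
[[[-0.28,0.38,-0.22],[-0.03,0.87,-0.04]],[[-0.27,0.39,-0.25],[-0.03,0.86,-0.04]],[[-0.25,0.39,-0.26],[-0.03,0.87,-0.04]],[[-0.23,0.38,-0.27],[-0.03,0.86,-0.03]],[[-0.21,0.39,-0.29],[-0.03,0.87,-0.04]]]
[[[-0.24,0.31,0.06],[0.02,0.87,-0.03]],[[-0.24,0.31,0.04],[0.01,0.87,-0.04]],[[-0.24,0.31,0.03],[0.02,0.88,-0.03]],[[-0.24,0.31,0],[0.01,0.87,-0.04]],[[-0.25,0.31,-0.01],[0.02,0.87,-0.03]]]
[[[-0.25,0.31,-0.03],[0.01,0.87,-0.04]],[[-0.24,0.3,-0.04],[0.02,0.88,-0.03]],[[-0.24,0.31,-0.07],[0.01,0.87,-0.04]],[[-0.24,0.31,-0.08],[0.02,0.87,-0.03]],[[-0.23,0.3,-0.09],[0.01,0.87,-0.03]]]
[[[-0.22,0.3,-0.11],[0.02,0.88,-0.04]],[[-0.22,0.31,-0.13],[0.01,0.87,-0.03]],[[-0.2,0,0.65],[0,0,0]],[[-0.19,0.01,0.66],[0,0,0]],[[0,0,0.77],[0,0,0]]]
[[[0,0,0.78],[0,0,0]]]
26 end [ 0.562 -0.127  0.154] [ 0. -0. -0.]
```

jog_arm([
  [[-0.34, 0.39, -0.12], [-0.03, 0.87, -0.04]],
  [[-0.32, 0.39, -0.14], [-0.03, 0.87, -0.04]],
  [[-0.32, 0.39, -0.17], [-0.03, 0.87, -0.04]],
  [[-0.31, 0.39, -0.18], [-0.03, 0.87, -0.04]],
  [[-0.29, 0.39, -0.21], [-0.03, 0.87, -0.04]],
], fingers=0.5)

```text
time_s: 9.83
position: [0.6382, 0.0958, 0.2113]
eef_rot: [0.986, -0.008, -0.168, -0.004]
force: [0.7, 0.2, 1.0]
gripper_width: 0.0642
grip_force: 0.0
```

jog_arm([
  [[-0.28, 0.38, -0.22], [-0.03, 0.87, -0.04]],
  [[-0.27, 0.39, -0.25], [-0.03, 0.87, -0.04]],
  [[-0.25, 0.39, -0.26], [-0.03, 0.87, -0.04]],
  [[-0.23, 0.38, -0.27], [-0.03, 0.87, -0.04]],
  [[-0.21, 0.39, -0.29], [-0.03, 0.87, -0.04]],
])

```text
time_s: 10.25
position: [0.599, 0.019, 0.2724]
eef_rot: [1.0, 0.0, 0.005, 0.002]
force: [-0.3, -0.1, 0.7]
gripper_width: 0.0641
grip_force: 0.0
```

jog_arm([
  [[-0.24, 0.31, 0.06], [0.02, 0.87, -0.03]],
  [[-0.24, 0.31, 0.04], [0.01, 0.87, -0.04]],
  [[-0.24, 0.31, 0.03], [0.02, 0.88, -0.03]],
  [[-0.24, 0.31, 0], [0.01, 0.87, -0.04]],
  [[-0.25, 0.31, -0.01], [0.02, 0.87, -0.03]],
])

```text
time_s: 10.67
position: [0.5519, -0.0432, 0.2601]
eef_rot: [0.984, 0.007, 0.179, -0.001]
force: [-0.3, -0.3, 0.1]
gripper_width: 0.0639
grip_force: 0.0
```

jog_arm([
  [[-0.25, 0.31, -0.03], [0.01, 0.87, -0.04]],
  [[-0.24, 0.3, -0.04], [0.02, 0.88, -0.03]],
  [[-0.24, 0.31, -0.07], [0.01, 0.87, -0.04]],
  [[-0.24, 0.31, -0.08], [0.02, 0.87, -0.03]],
  [[-0.23, 0.3, -0.09], [0.01, 0.87, -0.03]],
])

```text
time_s: 11.08
position: [0.5051, -0.106, 0.2467]
eef_rot: [0.938, 0.013, 0.345, -0.004]
force: [-14.2, -3.7, 20.3]
gripper_width: 0.0636
grip_force: 0.0
```

jog_arm([
  [[-0.22, 0.3, -0.11], [0.02, 0.88, -0.04]],
  [[-0.22, 0.31, -0.13], [0.01, 0.87, -0.03]],
  [[0, 0, 0], [0, 0, 0]],
])

```text
time_s: 11.33
position: [0.4948, -0.1114, 0.2436]
eef_rot: [0.933, 0.015, 0.358, -0.01]
force: [0.7, -0.2, -0.9]
gripper_width: 0.0637
grip_force: 0.0
```

```bash
cat > look.py <<'E'
from h import *
im,d=imaging.read_camera('top'); C=cloud('top',d); z=C[...,2];x=C[...,0];y=C[...,1]
o=(im[...,0]>130)&(im[...,1]<90)&(im[...,2]<70)
def rect(m,n):
    P=C[m][:,:2].astype(np.float32)
    if len(P)>20: r=cv2.minAreaRect(P*1000); print(n,len(P),np.round(r[0]),np.round(r[1]),round(r[2],1),'z',C[m][:,2].mean().round(3))
for cx in (.5,.56,.62,.68): rect((z>.178)&(z<.195)&(abs(x-cx)<.025)&(abs(y+.127)<.03),'pop')
u=np.stack([x-TC[0],y-TC[1]],-1)@np.array([[np.cos(TY),-np.sin(TY)],[np.sin(TY),np.cos(TY)]])
m=(o&(abs(u[...,0])<.115)&(abs(u[...,1])<.107)&(z>.018)&(z<.1)).astype(np.uint8)
n,l,st,ce=cv2.connectedComponentsWithStats(m)
for i in range(1,n):
    if st[i,4]>20: print('tray orange',st[i,4],np.round([u[l==i].mean(0),u[l==i].min(0),u[l==i].max(0)],3).tolist(),z[l==i].mean().round(3))
save(cv2.resize(im[90:310,80:480],None,fx=2,fy=2),'last.png')
E
python3 - <<'E'
from look import *
s=status.state(); print(np.round(s['q'],3),s['position'])
T=tool(2,48); zz=T.as_matrix()[:,2]
c=np.array([.56,-.127,.155])
plan([(c-.06*zz,T),(c+.002*zz,T)])
E
```

```text
pop 168 [ 560. -127.] [30. 28.] 0.1 z 0.184
pop 167 [ 620. -125.] [30. 30.] 88.7 z 0.184
pop 162 [ 680. -124.] [28. 31.] 89.0 z 0.184
tray orange 252 [[0.052, 0.07], [0.023, 0.055], [0.08, 0.087]] 0.036
[ 0.312 -0.381 -0.025  2.347 -0.471  0.518 -0.92 ] [ 0.4954168  -0.11111306  0.2443074 ]
[[[-0.23,0.23,0.62],[-0.03,0.66,-0.03]],[[-0.26,0.23,0.6],[-0.03,0.65,-0.03]],[[0,0,0.78],[0,0,0]],[[0,0,0.77],[0,0,0]]]
4 end [ 0.561 -0.127  0.154] [-0.  0.  0.]
```

Run:
```python
from h import *
T=tool(2,41); z=T.as_matrix()[:,2]
c=np.array([.56,-.127,.155])
plan([(c-.055*z,T),(c+.002*z,T)],rate=.7)
```

```text
[[[-0.09,0.15,0.45],[-0.02,-0.07,-0.02]],[[-0.09,0.16,0.45],[-0.03,-0.07,-0.02]],[[-0.09,0.15,0.45],[-0.02,-0.08,-0.02]],[[0,0,0.48],[0,0,0]],[[0,0,0.47],[0,0,0]]]
[[[0,0,0.48],[0,0,0]]]
6 end [ 0.561 -0.127  0.154] [0. 0. 0.]
```

jog_arm([
  [[-0.09, 0.15, 0.45], [-0.02, -0.07, -0.02]],
  [[-0.09, 0.16, 0.45], [-0.03, -0.07, -0.02]],
  [[-0.09, 0.15, 0.45], [-0.02, -0.08, -0.02]],
  [[0, 0, 0], [0, 0, 0]],
])

```text
time_s: 11.72
position: [0.5258, -0.1248, 0.1957]
eef_rot: [0.937, 0.02, 0.349, -0.007]
force: [-1.2, 1.0, 0.0]
gripper_width: 0.0639
grip_force: 0.0
```

Run:
```python
from h import *
s=status.state(); print(np.round(s['q'],3),s['position'])
T=tool(2,41); z=T.as_matrix()[:,2]
c=np.array([.56,-.127,.155])
plan([(c-.045*z,T),(c+.002*z,T)],rate=.7)
```

```text
[ 0.234 -0.232  0.05   2.343 -0.544  0.397 -0.805] [ 0.52578708 -0.12481464  0.19567479]
[[[-0.02,0.09,0.2],[-0.06,0.02,0.08]],[[0,0,0.59],[0,0,0]],[[0,-0.01,0.59],[0,0,0]]]
3 end [ 0.561 -0.127  0.153] [0. 0. 0.]
```

jog_arm([
  [[-0.02, 0.09, 0.2], [-0.06, 0.02, 0.08]],
  [[0, 0, 0.59], [0, 0, 0]],
  [[0, 0, 0.59], [0, 0, 0]],
  [[0, 0, 0], [0, 0, 0]],
])

```text
time_s: 12.05
position: [0.562, -0.1265, 0.1534]
eef_rot: [0.936, 0.016, 0.351, -0.006]
force: [-1.7, 1.3, 0.1]
gripper_width: 0.0643
grip_force: 0.0
```

jog_arm([
  [[0, 0, 0], [0, 0, 0]],
  [[0, 0, 0], [0, 0, 0]],
  [[0, 0, 0], [0, 0, 0]],
  [[0, 0, 0], [0, 0, 0]],
], fingers=-1)

```text
time_s: 12.38
position: [0.5611, -0.1282, 0.1568]
eef_rot: [0.936, 0.015, 0.352, -0.006]
force: [0.8, 1.4, 2.4]
gripper_width: 0.029
grip_force: 59.8
```

```bash
cat > carry.py <<'E'
from h import *
import sys
def carry(c0,lane,b_mid=50,e=None,al=-2,lx=.045):
    p,R=pose(); z=R.as_matrix()[:,2]; b=np.degrees(np.arccos(-z[2]))
    e=max(6,90-b-40) if e is None else e
    C=np.array([*tr(lx,lane),.015+.14*np.sin(np.radians(e))+.003])
    np.savez('g',p=p,q=R.as_quat(),c0=c0,C=C,e=e,al=al)
    s=status.state();print(p,'b',b,'e',e,s['gripper_width'],np.round(s['q'],2))
    M=place(c0,p,R,np.array([c0[0]+.01,-.05,.29]),0,50)
    plan([(p+[0,0,.085],R),M,place(c0,p,R,C+[0,0,.08],al,e)])
def final():
    g=np.load('g.npz');R=Ro.from_quat(g['q']);p=g['p'];c0=g['c0'];p1,R1=pose();Q=R1*R.inv()
    for o in (0,-.14): print(np.round(p1+Q.apply(c0+[0,0,o]-p),3))
    plan([place(c0,p,R,g['C']+[0,0,.04],g['al'],g['e']),place(c0,p,R,g['C'],g['al'],g['e'])],rate=.7)
E
python3 -c "
from carry import *
carry(np.array([.56,-.127,.155]),.023)"
```

```text
[ 0.5611049  -0.12820031  0.15677575] b 41.28115484177875 e 8.71884515822125 0.029009488133872795 [ 0.14 -0.1   0.12  2.33 -0.73  0.28 -0.63]
[[[0.47,0,-0.53],[0,0,0]],[[0.46,0,-0.53],[0,0,0]],[[0.47,0,-0.54],[0,0,0]],[[0.11,-0.19,-0.07],[-0.01,-0.87,0.04]],[[0.1,-0.19,-0.08],[-0.02,-0.88,0.04]]]
[[[0.09,-0.19,-0.08],[-0.01,-0.87,0.04]],[[0.09,-0.2,-0.09],[-0.02,-0.87,0.03]],[[0.08,-0.19,-0.1],[-0.01,-0.87,0.04]],[[0.07,-0.19,-0.1],[-0.02,-0.88,0.04]],[[0.07,-0.19,-0.11],[-0.01,-0.87,0.04]]]
[[[0.05,-0.2,-0.11],[-0.02,-0.87,0.04]],[[0.05,-0.19,-0.11],[-0.01,-0.87,0.04]],[[0.04,-0.19,-0.12],[-0.02,-0.88,0.04]],[[0.02,-0.46,0.43],[0.02,-0.9,0.04]],[[0.05,-0.45,0.43],[0.01,-0.9,0.04]]]
[[[0.07,-0.46,0.43],[0.02,-0.9,0.04]],[[0.11,-0.46,0.41],[0.01,-0.9,0.05]],[[0.13,-0.45,0.41],[0.02,-0.9,0.04]],[[0.17,-0.46,0.41],[0.01,-0.9,0.04]],[[0.19,-0.46,0.38],[0.02,-0.9,0.04]]]
[[[0.21,-0.45,0.38],[0.01,-0.9,0.04]],[[0.24,-0.46,0.36],[0.02,-0.9,0.04]],[[0.26,-0.46,0.34],[0.01,-0.9,0.05]]]
23 end [0.583 0.132 0.118] [ 0. -0. -0.]
```

jog_arm([
  [[0.47, 0, -0.53], [0, 0, 0]],
  [[0.46, 0, -0.53], [0, 0, 0]],
  [[0.47, 0, -0.54], [0, 0, 0]],
  [[0.11, -0.19, -0.07], [-0.01, -0.87, 0.04]],
  [[0.1, -0.19, -0.08], [-0.02, -0.88, 0.04]],
])

```text
time_s: 12.8
position: [0.5623, -0.1143, 0.2529]
eef_rot: [0.958, 0.011, 0.285, -0.003]
force: [-0.3, 0.6, -1.4]
gripper_width: 0.0296
grip_force: 60.5
```

jog_arm([
  [[0.09, -0.19, -0.08], [-0.01, -0.87, 0.04]],
  [[0.09, -0.2, -0.09], [-0.02, -0.87, 0.03]],
  [[0.08, -0.19, -0.1], [-0.01, -0.87, 0.04]],
  [[0.07, -0.19, -0.1], [-0.02, -0.88, 0.04]],
  [[0.07, -0.19, -0.11], [-0.01, -0.87, 0.04]],
])

```text
time_s: 13.22
position: [0.5683, -0.0749, 0.276]
eef_rot: [0.994, 0.004, 0.113, -0.001]
force: [-0.1, -0.2, -0.1]
gripper_width: 0.0291
grip_force: 60.4
```

jog_arm([
  [[0.05, -0.2, -0.11], [-0.02, -0.87, 0.04]],
  [[0.05, -0.19, -0.11], [-0.01, -0.87, 0.04]],
  [[0.04, -0.19, -0.12], [-0.02, -0.88, 0.04]],
  [[0.02, -0.46, 0.43], [0.02, -0.9, 0.04]],
  [[0.05, -0.45, 0.43], [0.01, -0.9, 0.04]],
])

```text
time_s: 13.63
position: [0.5752, -0.0156, 0.2565]
eef_rot: [0.998, -0.005, -0.061, -0.0]
force: [-0.5, 0.4, -1.6]
gripper_width: 0.0294
grip_force: 60.4
```

jog_arm([
  [[0.07, -0.46, 0.43], [0.02, -0.9, 0.04]],
  [[0.11, -0.46, 0.41], [0.01, -0.9, 0.05]],
  [[0.13, -0.45, 0.41], [0.02, -0.9, 0.04]],
  [[0.17, -0.46, 0.41], [0.01, -0.9, 0.04]],
  [[0.19, -0.46, 0.38], [0.02, -0.9, 0.04]],
])

```text
time_s: 14.05
position: [0.58, 0.077, 0.1685]
eef_rot: [0.971, -0.012, -0.241, -0.004]
force: [0.6, 0.4, -1.1]
gripper_width: 0.0295
grip_force: 60.5
```

jog_arm([
  [[0.21, -0.45, 0.38], [0.01, -0.9, 0.04]],
  [[0.24, -0.46, 0.36], [0.02, -0.9, 0.04]],
  [[0.26, -0.46, 0.34], [0.01, -0.9, 0.05]],
  [[0, 0, 0], [0, 0, 0]],
])

```text
time_s: 14.38
position: [0.5796, 0.1347, 0.1087]
eef_rot: [0.936, -0.015, -0.351, -0.005]
force: [-0.7, 1.0, -4.5]
gripper_width: 0.0291
grip_force: 60.5
```

```bash
python3 -c "
from carry import *
final()"
```

```text
[0.578 0.136 0.11 ]
[0.439 0.14  0.091]
[[[0.28,0.04,0.26],[0.02,0.11,0.01]],[[0.28,0.03,0.25],[0.02,0.12,0]],[[0.32,0,0.38],[0,0,0]],[[0.33,0,0.39],[0,0,0]]]
4 end [0.583 0.132 0.038] [-0. -0. -0.]
```

jog_arm([
  [[0.28, 0.12, 0.26], [0.02, 0.11, 0.01]],
  [[0.28, 0.11, 0.25], [0.02, 0.12, 0]],
  [[0.32, 0, 0.38], [0, 0, 0]],
  [[0.33, 0, 0.39], [0, 0, 0]],
  [[0, 0, 0], [0, 0, 0]],
])

```text
time_s: 14.8
position: [0.5859, 0.1208, 0.0439]
eef_rot: [0.942, -0.018, -0.335, -0.006]
force: [-0.8, -0.1, -0.8]
gripper_width: 0.0291
grip_force: 60.4
```

jog_arm([
  [[0, 0, 0], [0, 0, 0]],
  [[0, 0, 0], [0, 0, 0]],
  [[0, 0, 0], [0, 0, 0]],
], fingers=-0.12)

```text
time_s: 15.05
position: [0.5881, 0.1226, 0.0486]
eef_rot: [0.943, -0.017, -0.333, -0.007]
force: [0.5, 0.3, -0.5]
gripper_width: 0.0378
grip_force: 0.0
```

jog_arm([
  [[0, 0, -0.5], [0, 0, 0]],
  [[0, 0, -0.9], [0, 0, 0]],
  [[0, 0, -0.9], [0, 0, 0]],
  [[0, 0, -0.9], [0, 0, 0]],
  [[0, 0, -0.9], [0, 0, 0]],
])

```text
time_s: 15.47
position: [0.6794, 0.1196, 0.1655]
eef_rot: [0.944, -0.016, -0.33, -0.011]
force: [0.4, 0.1, -2.7]
gripper_width: 0.0376
grip_force: 0.0
```

Run:
```python
from h import *
print(pose()[0])
T=tool(0,42); z=T.as_matrix()[:,2]
c=np.array([.62,-.1255,.155])
plan([([.62,.0,.25],tool(0,0)),(c-.055*z,T)])
```

```text
[0.67940233 0.1195753  0.16550091]
[[[-0.27,0.34,-0.09],[-0.03,0.93,-0.05]],[[-0.26,0.33,-0.11],[-0.03,0.94,-0.04]],[[-0.25,0.34,-0.13],[-0.03,0.93,-0.05]],[[-0.25,0.33,-0.15],[-0.03,0.93,-0.05]],[[-0.23,0.33,-0.16],[-0.03,0.93,-0.04]]]
[[[-0.22,0.34,-0.18],[-0.03,0.94,-0.05]],[[-0.21,0.33,-0.2],[-0.03,0.93,-0.05]],[[-0.2,0.33,-0.21],[-0.04,0.93,-0.04]],[[-0.18,0.33,-0.22],[-0.03,0.94,-0.05]],[[-0.09,0.31,0.14],[0,0.92,0]]]
[[[-0.1,0.32,0.12],[0,0.91,0]],[[-0.11,0.31,0.12],[0,0.92,0]],[[-0.12,0.32,0.12],[0,0.91,0]],[[-0.13,0.31,0.1],[0,0.92,0]],[[-0.14,0.31,0.09],[0,0.92,0]]]
[[[-0.14,0.32,0.09],[0,0.91,0]],[[-0.14,0.31,0.07],[0,0.92,0]],[[-0.16,0.32,0.06],[0,0.91,0]],[[-0.15,0.31,0.05],[0,0.92,0]]]
19 end [ 0.583 -0.125  0.196] [ 0. -0.  0.]
```

jog_arm([
  [[-0.27, 0.34, -0.09], [-0.03, 0.93, -0.05]],
  [[-0.26, 0.33, -0.11], [-0.03, 0.94, -0.04]],
  [[-0.25, 0.34, -0.13], [-0.03, 0.93, -0.05]],
  [[-0.25, 0.33, -0.15], [-0.03, 0.93, -0.05]],
  [[-0.23, 0.33, -0.16], [-0.03, 0.93, -0.04]],
], fingers=0.5)

```text
time_s: 15.88
position: [0.6449, 0.0513, 0.2112]
eef_rot: [0.989, -0.009, -0.147, -0.002]
force: [0.2, 0.3, 0.5]
gripper_width: 0.0639
grip_force: 0.0
```

jog_arm([
  [[-0.22, 0.34, -0.18], [-0.03, 0.94, -0.05]],
  [[-0.21, 0.33, -0.2], [-0.03, 0.93, -0.05]],
  [[-0.2, 0.33, -0.21], [-0.04, 0.93, -0.04]],
  [[-0.18, 0.33, -0.22], [-0.03, 0.94, -0.05]],
  [[-0.09, 0.31, 0.14], [0, 0.92, 0]],
])

```text
time_s: 16.3
position: [0.6157, -0.0139, 0.2469]
eef_rot: [0.999, -0.001, 0.041, 0.003]
force: [0.4, -0.5, 0.4]
gripper_width: 0.0642
grip_force: 0.0
```

jog_arm([
  [[-0.1, 0.32, 0.12], [0, 0.91, 0]],
  [[-0.11, 0.31, 0.12], [0, 0.92, 0]],
  [[-0.12, 0.32, 0.12], [0, 0.91, 0]],
  [[-0.13, 0.31, 0.1], [0, 0.92, 0]],
  [[-0.14, 0.31, 0.09], [0, 0.92, 0]],
])

```text
time_s: 16.72
position: [0.5959, -0.077, 0.2171]
eef_rot: [0.975, -0.0, 0.22, 0.004]
force: [-0.1, 0.8, -0.4]
gripper_width: 0.064
grip_force: 0.0
```

jog_arm([
  [[-0.14, 0.32, 0.09], [0, 0.91, 0]],
  [[-0.14, 0.31, 0.07], [0, 0.92, 0]],
  [[-0.16, 0.32, 0.06], [0, 0.91, 0]],
  [[-0.15, 0.31, 0.05], [0, 0.92, 0]],
  [[0, 0, 0], [0, 0, 0]],
])

```text
time_s: 17.13
position: [0.5788, -0.1268, 0.193]
eef_rot: [0.936, -0.0, 0.353, 0.003]
force: [-0.7, 1.2, -1.0]
gripper_width: 0.0639
grip_force: 0.0
```

Run:
```python
from look import *
s=status.state(); print(np.round(s['q'],3),s['position'])
T=tool(0,42); zz=T.as_matrix()[:,2]
c=np.array([.62,-.1255,.155])
plan([(c-.045*zz,T),(c+.002*zz,T)],rate=.7)
```

```text
pop 168 [ 620. -125.] [30. 30.] 87.2 z 0.184
pop 162 [ 680. -124.] [29. 30.] 89.7 z 0.184
tray orange 257 [[0.052, 0.07], [0.023, 0.054], [0.08, 0.087]] 0.036
tray orange 245 [[0.053, 0.012], [0.025, -0.003], [0.081, 0.028]] 0.035
[ 0.087 -0.126  0.126  2.264 -0.404  0.318 -1.014] [ 0.5801566  -0.12528987  0.19420778]
[[[0.09,0,0.27],[0.05,0.16,0.01]],[[0,0,0.59],[0,0,0]],[[0,0,0.58],[0,0,0]]]
3 end [ 0.621 -0.125  0.154] [ 0.  0. -0.]
```

jog_arm([
  [[0.09, 0, 0.27], [0.05, 0.16, 0.01]],
  [[0, 0, 0.59], [0, 0, 0]],
  [[0, 0, 0.58], [0, 0, 0]],
  [[0, 0, 0], [0, 0, 0]],
])

```text
time_s: 17.52
position: [0.625, -0.1223, 0.1526]
eef_rot: [0.934, 0.002, 0.357, -0.001]
force: [-1.2, 0.7, -0.8]
gripper_width: 0.0639
grip_force: 0.0
```

jog_arm([
  [[0, 0, 0], [0, 0, 0]],
  [[0, 0, 0], [0, 0, 0]],
  [[0, 0, 0], [0, 0, 0]],
  [[0, 0, 0], [0, 0, 0]],
], fingers=-1)

```text
time_s: 17.85
position: [0.6234, -0.1245, 0.1555]
eef_rot: [0.933, 0.001, 0.359, 0.0]
force: [0.4, 0.3, 2.4]
gripper_width: 0.0296
grip_force: 59.6
```

```bash
python3 -c "
from carry import *
carry(np.array([.62,-.1255,.155]),-.032,al=-4)"
```

```text
[ 0.62340764 -0.12454148  0.15546741] b 42.09370284800046 e 7.906297151999539 0.029641180258598347 [ 0.01  0.02  0.2   2.23 -0.71  0.22 -0.72]
[[[0.47,0,-0.53],[0,0,0]],[[0.48,0,-0.52],[0,0,0]],[[0.47,0,-0.53],[0,0,0]],[[0.1,-0.19,-0.07],[0,-0.87,0]],[[0.09,-0.19,-0.08],[0,-0.88,0]]]
[[[0.09,-0.18,-0.09],[0,-0.87,0]],[[0.08,-0.19,-0.09],[0.01,-0.87,0]],[[0.08,-0.19,-0.09],[0,-0.87,0]],[[0.06,-0.19,-0.1],[0,-0.88,0]],[[0.06,-0.19,-0.11],[0,-0.87,0]]]
[[[0.06,-0.19,-0.11],[0,-0.87,0]],[[0.04,-0.18,-0.11],[0.01,-0.87,0]],[[0.04,-0.19,-0.12],[0,-0.88,0]],[[-0.16,-0.32,0.43],[0.03,-0.92,0.08]],[[-0.12,-0.32,0.44],[0.03,-0.92,0.09]]]
[[[-0.1,-0.32,0.45],[0.03,-0.91,0.08]],[[-0.07,-0.31,0.46],[0.03,-0.92,0.09]],[[-0.03,-0.32,0.46],[0.03,-0.92,0.08]],[[0,-0.31,0.46],[0.03,-0.92,0.09]],[[0.03,-0.31,0.47],[0.04,-0.91,0.08]]]
[[[0.06,-0.31,0.46],[0.03,-0.92,0.09]],[[0.09,-0.31,0.45],[0.03,-0.92,0.08]],[[0.13,-0.31,0.45],[0.03,-0.92,0.09]]]
23 end [0.576 0.079 0.114] [-0.  0. -0.]
```

jog_arm([
  [[0.47, 0, -0.53], [0, 0, 0]],
  [[0.48, 0, -0.52], [0, 0, 0]],
  [[0.47, 0, -0.53], [0, 0, 0]],
  [[0.1, -0.19, -0.07], [0, -0.87, 0]],
  [[0.09, -0.19, -0.08], [0, -0.88, 0]],
])

```text
time_s: 18.27
position: [0.6243, -0.1104, 0.2483]
eef_rot: [0.956, -0.0, 0.292, 0.001]
force: [1.3, 0.6, -2.1]
gripper_width: 0.0293
grip_force: 60.7
```

jog_arm([
  [[0.09, -0.18, -0.09], [0, -0.87, 0]],
  [[0.08, -0.19, -0.09], [0.01, -0.87, 0]],
  [[0.08, -0.19, -0.09], [0, -0.87, 0]],
  [[0.06, -0.19, -0.1], [0, -0.88, 0]],
  [[0.06, -0.19, -0.11], [0, -0.87, 0]],
])

```text
time_s: 18.68
position: [0.6294, -0.0717, 0.2708]
eef_rot: [0.993, 0.001, 0.121, 0.001]
force: [0.5, -0.0, -0.5]
gripper_width: 0.029
grip_force: 60.7
```

jog_arm([
  [[0.06, -0.19, -0.11], [0, -0.87, 0]],
  [[0.04, -0.18, -0.11], [0.01, -0.87, 0]],
  [[0.04, -0.19, -0.12], [0, -0.88, 0]],
  [[-0.16, -0.32, 0.43], [0.03, -0.92, 0.08]],
  [[-0.12, -0.32, 0.44], [0.03, -0.92, 0.09]],
])

```text
time_s: 19.1
position: [0.6223, -0.0238, 0.251]
eef_rot: [0.998, -0.007, -0.056, -0.002]
force: [0.3, -0.5, -1.6]
gripper_width: 0.0293
grip_force: 60.7
```

jog_arm([
  [[-0.1, -0.32, 0.45], [0.03, -0.91, 0.08]],
  [[-0.07, -0.31, 0.46], [0.03, -0.92, 0.09]],
  [[-0.03, -0.32, 0.46], [0.03, -0.92, 0.08]],
  [[0, -0.31, 0.46], [0.03, -0.92, 0.09]],
  [[0.03, -0.31, 0.47], [0.04, -0.91, 0.08]],
])

```text
time_s: 19.52
position: [0.5928, 0.0409, 0.162]
eef_rot: [0.971, -0.023, -0.238, -0.008]
force: [0.5, -0.2, -1.3]
gripper_width: 0.0293
grip_force: 60.7
```

jog_arm([
  [[0.06, -0.31, 0.46], [0.03, -0.92, 0.09]],
  [[0.09, -0.31, 0.45], [0.03, -0.92, 0.08]],
  [[0.13, -0.31, 0.45], [0.03, -0.92, 0.09]],
  [[0, 0, 0], [0, 0, 0]],
])

```text
time_s: 19.85
position: [0.5728, 0.0813, 0.1036]
eef_rot: [0.936, -0.031, -0.349, -0.011]
force: [-0.8, 0.6, -3.0]
gripper_width: 0.0295
grip_force: 60.7
```

```bash
python3 -c "
from carry import *
final()"
```

```text
[0.572 0.08  0.107]
[0.433 0.09  0.09 ]
[[[0.28,0.02,0.25],[0.02,0.1,0]],[[0.27,0.03,0.25],[0.01,0.09,0.01]],[[0.32,0,0.39],[0,0,0]],[[0.32,0,0.38],[0,0,0]]]
4 end [0.576 0.079 0.034] [ 0.  0. -0.]
```

jog_arm([
  [[0.28, 0.07, 0.25], [0.02, 0.1, 0]],
  [[0.27, 0.08, 0.25], [0.01, 0.09, 0.01]],
  [[0.32, 0, 0.39], [0, 0, 0]],
  [[0.32, 0, 0.38], [0, 0, 0]],
  [[0, 0, 0], [0, 0, 0]],
])

```text
time_s: 20.27
position: [0.5788, 0.0718, 0.0384]
eef_rot: [0.941, -0.033, -0.336, -0.012]
force: [-0.0, 0.1, -2.2]
gripper_width: 0.0291
grip_force: 60.7
```

jog_arm([
  [[0, 0, 0], [0, 0, 0]],
  [[0, 0, 0], [0, 0, 0]],
  [[0, 0, 0], [0, 0, 0]],
], fingers=-0.14)

```text
time_s: 20.52
position: [0.5808, 0.0731, 0.0423]
eef_rot: [0.942, -0.033, -0.334, -0.013]
force: [-0.4, 0.4, -0.3]
gripper_width: 0.0367
grip_force: 0.0
```

jog_arm([
  [[0, 0, -0.5], [0, 0, 0]],
  [[0, 0, -0.9], [0, 0, 0]],
  [[0, 0, -0.9], [0, 0, 0]],
  [[0, 0, -0.9], [0, 0, 0]],
  [[0, 0, -0.9], [0, 0, 0]],
])

```text
time_s: 20.93
position: [0.6825, 0.066, 0.1683]
eef_rot: [0.943, -0.032, -0.331, -0.014]
force: [-58.4, -9.0, 39.6]
gripper_width: 0.0364
grip_force: 0.0
```

Run:
```python
from h import *
print(pose()[0])
T=tool(0,42); z=T.as_matrix()[:,2]
c=np.array([.68,-.124,.155])
plan([([.65,.0,.25],tool(0,0)),(c-.055*z,T)])
```

```text
[0.68253321 0.06604899 0.16832912]
[[[-0.2,0.19,-0.13],[-0.04,0.94,-0.09]],[[-0.2,0.19,-0.14],[-0.04,0.93,-0.09]],[[-0.18,0.18,-0.16],[-0.03,0.94,-0.1]],[[-0.17,0.19,-0.17],[-0.04,0.94,-0.09]],[[-0.16,0.18,-0.18],[-0.04,0.94,-0.09]]]
[[[-0.15,0.19,-0.2],[-0.04,0.93,-0.09]],[[-0.14,0.18,-0.2],[-0.04,0.94,-0.09]],[[-0.12,0.18,-0.21],[-0.04,0.94,-0.1]],[[-0.1,0.19,-0.22],[-0.04,0.93,-0.09]],[[-0.02,0.31,0.14],[0,0.92,0]]]
[[[-0.02,0.31,0.13],[0,0.91,0]],[[-0.04,0.31,0.13],[0,0.92,0]],[[-0.05,0.31,0.13],[0,0.92,0]],[[-0.05,0.31,0.12],[0,0.91,0]],[[-0.07,0.31,0.12],[0,0.92,0]]]
[[[-0.07,0.31,0.12],[0,0.92,0]],[[-0.08,0.31,0.11],[0,0.91,0]],[[-0.09,0.31,0.1],[0,0.92,0]],[[-0.1,0.31,0.1],[0,0.92,0]]]
19 end [ 0.643 -0.124  0.196] [ 0. -0.  0.]
```

Run:
```python
from look import *
s=status.state(); print(np.round(s['q'],3),s['position'],s['force'])
for m in masks_of('jar_a','top'):
    P=C[m['region']&(d>0)&(z>.09)&(z<.11)]; print(m['conf'],len(P),P.mean(0) if len(P) else 0)
```

```text
pop 159 [ 679. -124.] [28. 29.] 87.5 z 0.185
tray orange 249 [[0.052, 0.069], [0.024, 0.054], [0.08, 0.087]] 0.035
tray orange 246 [[0.053, 0.012], [0.025, -0.004], [0.081, 0.028]] 0.036
[-0.106  0.993  0.01   0.709 -0.134  2.085 -1.767] [0.68924385 0.06528601 0.1708479 ] [ 7.73433452 -0.16802886  1.86442111]
0.6 501 [ 0.76897163 -0.08910923  0.09994128]
```

View pics/last.png

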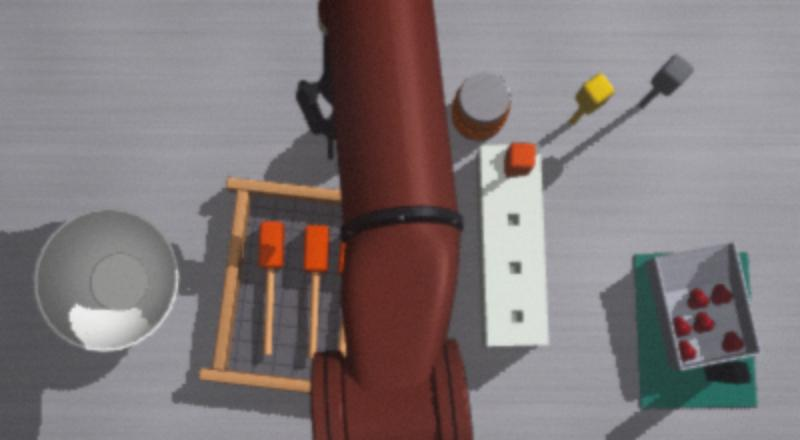

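The top view shows pops in the tray and nothing disturbed. The force spike came when joint 6 reached its range limit (2.085 of 2.09), so I'll avoid long retreats at that tilt.

jog_arm([
  [[-0.2, 0.19, -0.13], [-0.04, 0.94, -0.09]],
  [[-0.2, 0.19, -0.14], [-0.04, 0.93, -0.09]],
  [[-0.18, 0.18, -0.16], [-0.03, 0.94, -0.1]],
  [[-0.17, 0.19, -0.17], [-0.04, 0.94, -0.09]],
  [[-0.16, 0.18, -0.18], [-0.04, 0.94, -0.09]],
], fingers=0.5)

```text
time_s: 21.45
position: [0.6627, 0.0285, 0.2127]
eef_rot: [0.989, -0.015, -0.15, -0.006]
force: [-0.3, 0.8, 0.8]
gripper_width: 0.0641
grip_force: 0.0
```

jog_arm([
  [[-0.15, 0.19, -0.2], [-0.04, 0.93, -0.09]],
  [[-0.14, 0.18, -0.2], [-0.04, 0.94, -0.09]],
  [[-0.12, 0.18, -0.21], [-0.04, 0.94, -0.1]],
  [[-0.1, 0.19, -0.22], [-0.04, 0.93, -0.09]],
  [[-0.02, 0.31, 0.14], [0, 0.92, 0]],
])

```text
time_s: 21.87
position: [0.6485, -0.0119, 0.2468]
eef_rot: [0.999, 0.001, 0.039, -0.0]
force: [0.6, 0.0, 0.0]
gripper_width: 0.0641
grip_force: 0.0
```

jog_arm([
  [[-0.02, 0.31, 0.13], [0, 0.91, 0]],
  [[-0.04, 0.31, 0.13], [0, 0.92, 0]],
  [[-0.05, 0.31, 0.13], [0, 0.92, 0]],
  [[-0.05, 0.31, 0.12], [0, 0.91, 0]],
  [[-0.07, 0.31, 0.12], [0, 0.92, 0]],
])

```text
time_s: 22.28
position: [0.6439, -0.0756, 0.2166]
eef_rot: [0.976, -0.0, 0.218, 0.001]
force: [0.9, 0.5, -0.1]
gripper_width: 0.064
grip_force: 0.0
```

jog_arm([
  [[-0.07, 0.31, 0.12], [0, 0.92, 0]],
  [[-0.08, 0.31, 0.11], [0, 0.91, 0]],
  [[-0.09, 0.31, 0.1], [0, 0.92, 0]],
  [[-0.1, 0.31, 0.1], [0, 0.92, 0]],
  [[0, 0, 0], [0, 0, 0]],
])

```text
time_s: 22.7
position: [0.6388, -0.1233, 0.1923]
eef_rot: [0.937, -0.0, 0.349, -0.001]
force: [-0.3, -1.0, -0.1]
gripper_width: 0.0644
grip_force: 0.0
```

Run:
```python
from look import *
s=status.state(); print(np.round(s['q'],3),s['position'])
T=tool(0,42); zz=T.as_matrix()[:,2]
c=np.array([.679,-.124,.155])
plan([(c-.045*zz,T),(c+.002*zz,T)],rate=.7)
```

```text
pop 158 [ 678. -124.] [29. 28.] 0.1 z 0.184
tray orange 258 [[0.052, 0.07], [0.023, 0.054], [0.08, 0.086]] 0.035
tray orange 246 [[0.053, 0.012], [0.025, -0.004], [0.082, 0.028]] 0.035
tray orange 250 [[0.054, -0.034], [0.026, -0.048], [0.084, -0.019]] 0.036
[ 0.119  0.005  0.068  2.141 -0.41   0.318 -1.039] [ 0.63996879 -0.12197489  0.19345739]
[[[0.09,0.05,0.24],[-0.03,0.27,-0.03]],[[0,0,0.59],[0,0,0]],[[0,0,0.59],[0,0,0]]]
3 end [ 0.681 -0.124  0.153] [-0. -0.  0.]
```

jog_arm([
  [[0.09, 0.05, 0.24], [-0.03, 0.27, -0.03]],
  [[0, 0, 0.59], [0, 0, 0]],
  [[0, 0, 0.59], [0, 0, 0]],
  [[0, 0, 0], [0, 0, 0]],
])

```text
time_s: 23.08
position: [0.6842, -0.1202, 0.1522]
eef_rot: [0.934, 0.003, 0.358, -0.001]
force: [-1.3, 1.3, -1.7]
gripper_width: 0.0643
grip_force: 0.0
```

jog_arm([
  [[0, 0, 0], [0, 0, 0]],
  [[0, 0, 0], [0, 0, 0]],
  [[0, 0, 0], [0, 0, 0]],
  [[0, 0, 0], [0, 0, 0]],
], fingers=-1)

```text
time_s: 23.42
position: [0.6831, -0.1227, 0.1559]
eef_rot: [0.933, 0.002, 0.36, 0.0]
force: [-0.3, 0.3, 2.7]
gripper_width: 0.0293
grip_force: 59.2
```

```bash
python3 -c "
from carry import *
carry(np.array([.679,-.124,.155]),-.079,al=-5,e=12)"
```

```text
[ 0.6830578  -0.1227228   0.15592776] b 42.21466458458623 e 12 0.029254227798793234 [ 0.14  0.14  0.03  2.1  -0.62  0.21 -0.83]
[[[0.48,0,-0.52],[0,0,0]],[[0.47,0,-0.53],[0,0,0]],[[0.48,0,-0.52],[0,0,0]],[[0.1,-0.18,-0.07],[0,-0.87,0]],[[0.09,-0.19,-0.08],[0,-0.88,0]]]
[[[0.09,-0.18,-0.08],[0,-0.87,0.01]],[[0.08,-0.19,-0.09],[0,-0.87,0]],[[0.07,-0.18,-0.1],[0.01,-0.87,0]],[[0.07,-0.19,-0.1],[0,-0.88,0]],[[0.06,-0.18,-0.1],[0,-0.87,0]]]
[[[0.05,-0.19,-0.11],[0,-0.87,0]],[[0.04,-0.18,-0.11],[0,-0.87,0.01]],[[0.04,-0.19,-0.12],[0,-0.88,0]],[[-0.35,-0.23,0.44],[0.04,-0.92,0.12]],[[-0.32,-0.22,0.47],[0.04,-0.92,0.12]]]
[[[-0.29,-0.21,0.5],[0.03,-0.92,0.11]],[[-0.25,-0.22,0.51],[0.04,-0.92,0.12]],[[-0.22,-0.21,0.53],[0.04,-0.92,0.12]],[[-0.18,-0.2,0.55],[0.04,-0.92,0.12]],[[-0.13,-0.21,0.56],[0.03,-0.92,0.12]]]
[[[-0.1,-0.2,0.57],[0.04,-0.92,0.11]],[[-0.06,-0.19,0.57],[0.04,-0.92,0.12]]]
22 end [0.572 0.032 0.123] [-0. -0.  0.]
```

jog_arm([
  [[0.48, 0, -0.52], [0, 0, 0]],
  [[0.47, 0, -0.53], [0, 0, 0]],
  [[0.48, 0, -0.52], [0, 0, 0]],
  [[0.1, -0.18, -0.07], [0, -0.87, 0]],
  [[0.09, -0.19, -0.08], [0, -0.88, 0]],
])

```text
time_s: 23.83
position: [0.6841, -0.1095, 0.2516]
eef_rot: [0.956, -0.0, 0.293, 0.002]
force: [0.0, 1.0, -1.2]
gripper_width: 0.0295
grip_force: 60.5
```

jog_arm([
  [[0.09, -0.18, -0.08], [0, -0.87, 0.01]],
  [[0.08, -0.19, -0.09], [0, -0.87, 0]],
  [[0.07, -0.18, -0.1], [0.01, -0.87, 0]],
  [[0.07, -0.19, -0.1], [0, -0.88, 0]],
  [[0.06, -0.18, -0.1], [0, -0.87, 0]],
])

```text
time_s: 24.25
position: [0.6894, -0.071, 0.2738]
eef_rot: [0.993, 0.001, 0.122, 0.001]
force: [0.1, -0.3, -0.6]
gripper_width: 0.0289
grip_force: 60.5
```

jog_arm([
  [[0.05, -0.19, -0.11], [0, -0.87, 0]],
  [[0.04, -0.18, -0.11], [0, -0.87, 0.01]],
  [[0.04, -0.19, -0.12], [0, -0.88, 0]],
  [[-0.35, -0.23, 0.44], [0.04, -0.92, 0.12]],
  [[-0.32, -0.22, 0.47], [0.04, -0.92, 0.12]],
])

```text
time_s: 24.67
position: [0.6663, -0.0305, 0.2519]
eef_rot: [0.998, -0.009, -0.055, -0.003]
force: [0.5, 0.4, -1.7]
gripper_width: 0.0295
grip_force: 60.5
```

jog_arm([
  [[-0.29, -0.21, 0.5], [0.03, -0.92, 0.11]],
  [[-0.25, -0.22, 0.51], [0.04, -0.92, 0.12]],
  [[-0.22, -0.21, 0.53], [0.04, -0.92, 0.12]],
  [[-0.18, -0.2, 0.55], [0.04, -0.92, 0.12]],
  [[-0.13, -0.21, 0.56], [0.03, -0.92, 0.12]],
])

```text
time_s: 25.08
position: [0.598, 0.0146, 0.1586]
eef_rot: [0.971, -0.033, -0.238, -0.01]
force: [0.2, 0.3, -1.2]
gripper_width: 0.0296
grip_force: 60.5
```

jog_arm([
  [[-0.1, -0.2, 0.57], [0.04, -0.92, 0.11]],
  [[-0.06, -0.19, 0.57], [0.04, -0.92, 0.12]],
  [[0, 0, 0], [0, 0, 0]],
])

```text
time_s: 25.33
position: [0.5683, 0.0338, 0.117]
eef_rot: [0.949, -0.04, -0.314, -0.013]
force: [-0.8, -0.1, -2.8]
gripper_width: 0.0291
grip_force: 60.5
```

```bash
python3 -c "
from carry import *
final()"
```

```text
[0.566 0.033 0.121]
[0.43  0.045 0.094]
[[[0.29,0.01,0.31],[0.01,0.09,0]],[[0.28,0.01,0.31],[0.02,0.08,-0.01]],[[0.29,0,0.41],[0,0,0]],[[0.3,0,0.4],[0,0,0]]]
4 end [0.572 0.033 0.043] [-0.  0.  0.]
```

jog_arm([
  [[0.29, 0.01, 0.31], [0.01, 0.09, 0]],
  [[0.28, 0.01, 0.31], [0.02, 0.08, -0.01]],
  [[0.29, 0, 0.41], [0, 0, 0]],
  [[0.12, 0, 0.16], [0, 0, 0]],
  [[0, 0, 0], [0, 0, 0]],
])

```text
time_s: 25.75
position: [0.5756, 0.0308, 0.0598]
eef_rot: [0.953, -0.041, -0.301, -0.014]
force: [-0.5, 0.8, -0.7]
gripper_width: 0.0292
grip_force: 60.5
```

jog_arm([
  [[0, 0, 0], [0, 0, 0]],
  [[0, 0, 0], [0, 0, 0]],
  [[0, 0, 0], [0, 0, 0]],
], fingers=-0.18)

```text
time_s: 26.0
position: [0.5767, 0.0313, 0.0618]
eef_rot: [0.953, -0.041, -0.3, -0.015]
force: [0.6, -0.6, -0.4]
gripper_width: 0.0353
grip_force: 0.0
```

jog_arm([
  [[0, 0, -0.4], [0, 0, 0]],
  [[0, 0, -0.7], [0, 0, 0]],
  [[0, 0, -0.7], [0, 0, 0]],
  [[-0.2, 0, -0.4], [0, 0.5, 0]],
  [[-0.2, 0, -0.4], [0, 0.9, 0]],
])

```text
time_s: 26.42
position: [0.6228, 0.0266, 0.1544]
eef_rot: [0.968, -0.042, -0.247, -0.012]
force: [0.2, 0.0, -0.8]
gripper_width: 0.0348
grip_force: 0.0
```

Run:
```python
from h import *
s=status.state(); print(np.round(s['q'],3),s['position'],s['eef_rot'])
a=np.radians(10.5)
# go home-ish above scoop handle: y axis pointing opposite lip (yaw 190.5)
p,R=pose()
def yawtool(psi): 
    y=np.array([np.cos(psi),np.sin(psi),0]);z=np.array([0,0,-1]); return Ro.from_matrix(np.stack([np.cross(y,z),y,z],1))
T=yawtool(np.radians(-169.5))
plan([([.60,.0,.27],yawtool(np.radians(-95))),([.5,-.25,.27],yawtool(np.radians(-140))),([.433,-.387,.25],T)])
```

```text
[-0.147  0.703  0.13   1.192 -0.143  1.749 -1.673] [0.62278382 0.02661497 0.15440921] [ 0.96796429 -0.04165315 -0.24730901 -0.01218186]
[[[-0.26,0.1,-0.33],[0,0.89,0]],[[-0.24,0.1,-0.34],[-0.01,0.9,0]],[[-0.21,0.1,-0.36],[-0.01,0.89,0.01]],[[-0.19,0.1,-0.38],[0,0.89,0]],[[-0.16,0.1,-0.39],[-0.01,0.9,0]]]
[[[-0.13,0.11,-0.4],[0,0.89,0]],[[-0.1,0.1,-0.4],[-0.01,0.9,0.01]],[[-0.18,0.59,0],[0,0,0.89]],[[-0.13,0.59,0],[0,0,0.89]],[[-0.09,0.61,0],[0,0,0.9]]]
[[[-0.05,0.61,0],[0,0,0.89]],[[-0.01,0.61,0],[0,0,0.89]],[[0.04,0.61,0],[0,0,0.89]],[[0.08,0.61,0],[0,0,0.89]],[[0.13,0.59,0],[0,0,0.9]]]
[[[0.17,0.59,0],[0,-0.01,0.89]],[[0.21,0.58,0],[0,0,0.89]],[[0.25,0.56,0],[0,0,0.89]],[[0.22,0.5,0.07],[0,0,0.92]],[[0.26,0.48,0.07],[0,0,0.92]]]
[[[0.29,0.46,0.07],[0,0,0.92]],[[0.32,0.43,0.07],[0,0,0.92]],[[0.36,0.42,0.08],[0,0,0.92]],[[0.38,0.38,0.07],[0,0,0.92]],[[0.41,0.36,0.07],[0,0,0.92]]]
25 end [ 0.433 -0.387  0.25 ] [ 0.  0. -0.]
```

jog_arm([
  [[-0.26, 0.1, -0.33], [0, 0.9, 0]],
  [[-0.24, 0.1, -0.34], [0, 0.9, 0]],
  [[-0.21, 0.1, -0.36], [-0.01, 0.9, 0.01]],
  [[-0.19, 0.1, -0.38], [0, 0.9, 0]],
  [[-0.16, 0.1, -0.39], [-0.01, 0.9, 0]],
], fingers=0.6)

```text
time_s: 26.83
position: [0.6054, 0.0078, 0.2396]
eef_rot: [0.997, -0.043, -0.067, -0.004]
force: [-0.1, 0.1, -0.5]
gripper_width: 0.0685
grip_force: 0.0
```

jog_arm([
  [[-0.13, 0.11, -0.4], [0, 0.89, 0]],
  [[-0.1, 0.1, -0.4], [-0.01, 0.89, 0.01]],
  [[-0.18, 0.59, 0], [0, 0, 0.89]],
  [[-0.13, 0.59, 0], [0, 0, 0.89]],
  [[-0.09, 0.61, 0], [0, 0, 0.9]],
])

```text
time_s: 27.25
position: [0.5712, -0.0686, 0.2719]
eef_rot: [0.988, -0.152, 0.002, -0.001]
force: [-0.0, 0.1, 0.7]
gripper_width: 0.0683
grip_force: 0.0
```

jog_arm([
  [[-0.05, 0.61, 0], [0, 0, 0.89]],
  [[-0.01, 0.61, 0], [0, 0, 0.89]],
  [[0.04, 0.61, 0], [0, 0, 0.89]],
  [[0.08, 0.61, 0], [0, 0, 0.89]],
  [[0.13, 0.59, 0], [0, 0, 0.9]],
])

```text
time_s: 27.67
position: [0.5256, -0.1827, 0.271]
eef_rot: [0.946, -0.325, 0.001, -0.001]
force: [0.3, 0.1, 0.6]
gripper_width: 0.0686
grip_force: 0.0
```

jog_arm([
  [[0.17, 0.59, 0], [0, 0, 0.89]],
  [[0.21, 0.58, 0], [0, 0, 0.89]],
  [[0.25, 0.56, 0], [0, 0, 0.89]],
  [[0.22, 0.5, 0.07], [0, 0, 0.92]],
  [[0.26, 0.48, 0.07], [0, 0, 0.92]],
])

```text
time_s: 28.08
position: [0.4788, -0.2914, 0.2643]
eef_rot: [0.871, -0.491, 0.001, -0.001]
force: [0.2, -0.6, 0.4]
gripper_width: 0.0682
grip_force: 0.0
```

Run:
```python
from look import *
s=status.state(); print(np.round(s['q'],3),s['position'],s['eef_rot'],s['time_s'])
rect((abs(z-.115)<.006)&(x>.35)&(x<.6)&(y<-.28),'handle')
rect((abs(z-.050)<.005)&(x>.35)&(x<.65)&(y<-.25),'walls')
m=(abs(z-.065)<.006)&(y>.25)
P=C[m][:,:2].astype(np.float32);print('bowl',cv2.minEnclosingCircle(P*1000))
```

```text
tray orange 247 [[0.052, 0.07], [0.024, 0.055], [0.08, 0.086]] 0.035
tray orange 237 [[0.053, 0.012], [0.025, -0.003], [0.082, 0.027]] 0.036
tray orange 240 [[0.055, -0.034], [0.026, -0.048], [0.083, -0.02]] 0.036
tray orange 232 [[0.055, -0.077], [0.028, -0.091], [0.084, -0.064]] 0.036
[ 0.084  0.139  0.438  1.676 -0.06   1.339 -2.076] [ 0.47584111 -0.29583296  0.26376503] [ 8.68587388e-01 -4.95535633e-01  5.24566138e-04  3.32669130e-04] 28.1333
walls 152 [ 505. -373.] [165. 106.] 10.4 z 0.051
bowl ((544.7870483398438, 379.2392883300781), 89.84402465820312)
```

View pics/last.png

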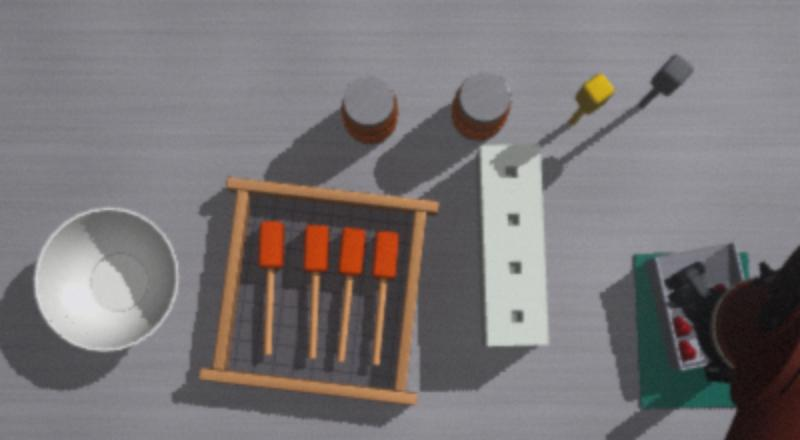

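All four pops lie in the tray. The scoop (right, under the gripper) and the bowl have not moved. Next is the scoop's handle.

```bash
cat >> h.py <<'E'
def yawtool(deg):
    a=np.radians(deg); y=np.array([np.cos(a),np.sin(a),0]);z=np.array([0,0,-1.]); return Ro.from_matrix(np.stack([np.cross(y,z),y,z],1))
E
python3 - <<'E'
from h import *
T=yawtool(-169.6)
plan([([.433,-.387,.17],T)],rate=.9)
E
```

```text
[[[0.28,0.42,0.47],[0,0,0.88]],[[0.31,0.39,0.47],[0,-0.01,0.88]],[[0.34,0.37,0.47],[0,0,0.88]],[[0.37,0.35,0.47],[0,0,0.88]],[[0.39,0.32,0.47],[0,-0.01,0.88]]]
5 end [ 0.433 -0.387  0.17 ] [-0.  0.  0.]
```

jog_arm([
  [[0.28, 0.42, 0.47], [0, 0, 0.88]],
  [[0.31, 0.39, 0.47], [0, 0, 0.88]],
  [[0.34, 0.37, 0.47], [0, 0, 0.88]],
  [[0.37, 0.35, 0.47], [0, 0, 0.88]],
  [[0.39, 0.32, 0.47], [0, 0, 0.88]],
])

```text
time_s: 28.55
position: [0.4378, -0.3827, 0.1692]
eef_rot: [0.772, -0.635, 0.001, -0.001]
force: [-0.5, 0.2, 0.3]
gripper_width: 0.0684
grip_force: 0.0
```

Run:
```python
from h import *
s=status.state(); print(np.round(s['q'],3),s['position'])
T=yawtool(-169.6)
plan([([.433,-.387,.15],T),([.433,-.387,.084],T)],rate=.7)
```

```text
[ 0.198  0.262  0.525  1.754 -0.144  1.163 -2.182] [ 0.43783981 -0.38272425  0.16923317]
[[[0.08,0.14,0.48],[-0.02,0,0.15]],[[0,0,0.55],[0,0,0]],[[0,0,0.55],[0,0,0]],[[0,0,0.55],[0,0,0]]]
4 end [ 0.433 -0.387  0.084] [-0.  0.  0.]
```

jog_arm([
  [[0.08, 0.14, 0.48], [-0.02, 0, 0.15]],
  [[0, 0, 0.4], [0, 0, 0]],
  [[0, 0, 0.5], [0, 0, 0]],
  [[0, 0, 0.5], [0, 0, 0]],
  [[0, 0, 0], [0, 0, 0]],
])

```text
time_s: 28.97
position: [0.4318, -0.3845, 0.0911]
eef_rot: [0.77, -0.639, -0.003, 0.0]
force: [-0.5, 0.8, -0.7]
gripper_width: 0.0681
grip_force: 0.0
```

jog_arm([
  [[0, 0, 0.1], [0, 0, 0]],
  [[0, 0, 0], [0, 0, 0]],
  [[0, 0, 0], [0, 0, 0]],
  [[0, 0, 0], [0, 0, 0]],
  [[0, 0, 0], [0, 0, 0]],
], fingers=-1)

```text
time_s: 29.38
position: [0.4343, -0.386, 0.092]
eef_rot: [0.77, -0.638, 0.001, -0.0]
force: [-2.4, 0.3, 6.5]
gripper_width: 0.023
grip_force: 59.5
```

jog_arm([
  [[0, 0, -0.3], [0, 0, 0]],
  [[0, 0, -0.3], [0, 0, 0]],
  [[0, 0, -0.3], [0, 0, 0]],
  [[0, 0, 0], [0, 0, 0]],
])

```text
time_s: 29.72
position: [0.4351, -0.3864, 0.1299]
eef_rot: [0.77, -0.638, 0.002, -0.001]
force: [0.5, -0.5, -3.1]
gripper_width: 0.023
grip_force: 59.5
```

Run:
```python
from h import *
s=status.state(); print(np.round(s['q'],3),s['position'],s['eef_rot'],s['force'],s['gripper_width'])
im,d=imaging.read_camera('side'); save(cv2.resize(im[220:420,180:440],None,fx=2.5,fy=2.5),'s4.png')
```

```text
[ 0.213  0.302  0.521  1.796 -0.169  1.084 -2.161] [ 0.43514857 -0.3863946   0.12993158] [ 7.70113151e-01 -6.37904068e-01  1.95044643e-03 -5.74791735e-04] [ 0.45322537 -0.51578454 -3.06878341] 0.02303761475019749
```

View pics/s4.png

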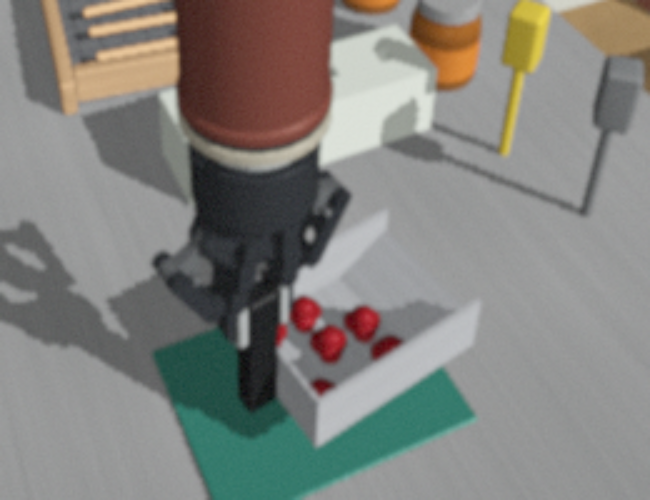

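```bash
cat > rows.py <<'E'
from h import *
E
python3 - <<'E'
from h import *
p,R=pose()
az0=np.degrees(np.arctan2(p[1],p[0])); r0=np.hypot(p[0],p[1])
y=R.as_matrix()[:,1]; psi0=np.degrees(np.arctan2(y[1],y[0])); print(az0,r0,psi0)
W=[(p+[0,0,.13],yawtool(psi0))]
N=8; psi1=34.8
for k in range(1,N+1):
    f=k/N; az=np.radians(az0+(34.8-az0)*f); r=r0+(.72-r0)*f; ps=psi0+(psi1-psi0)*f
    W.append(([r*np.cos(az),r*np.sin(az),p[2]+.13+.04*f],yawtool(ps)))
plan(W,rate=.84)
E
```

```text
-41.59405009275791 0.581434891288163 -169.2582788946248
[[[0,0,-0.81],[-0.01,0,0]],[[0,0,-0.81],[-0.01,-0.01,0]],[[0,0,-0.82],[0,0,0]],[[0,-0.01,-0.81],[-0.01,-0.01,0]],[[-0.19,-0.3,-0.02],[0,0,-0.79]]]
[[[-0.17,-0.31,-0.02],[0,0,-0.8]],[[-0.15,-0.32,-0.01],[0,0,-0.79]],[[-0.13,-0.33,-0.02],[0,0,-0.8]],[[-0.11,-0.34,-0.02],[0,0,-0.79]],[[-0.09,-0.35,-0.02],[0,0,-0.8]]]
[[[-0.07,-0.35,-0.01],[0,0,-0.79]],[[-0.11,-0.35,-0.02],[0,0,-0.8]],[[-0.08,-0.36,-0.02],[0,0,-0.79]],[[-0.06,-0.36,-0.02],[0,0,-0.8]],[[-0.04,-0.36,-0.01],[0,0,-0.79]]]
[[[-0.01,-0.37,-0.02],[0,0,-0.8]],[[0.01,-0.36,-0.02],[0,0,-0.79]],[[0.03,-0.36,-0.02],[0,0,-0.8]],[[-0.01,-0.38,-0.02],[0,0,-0.79]],[[0.02,-0.37,-0.02],[0,0,-0.8]]]
[[[0.04,-0.38,-0.01],[0,0,-0.79]],[[0.07,-0.37,-0.02],[0,0,-0.8]],[[0.08,-0.37,-0.02],[0,0,-0.79]],[[0.12,-0.36,-0.02],[0,0,-0.8]],[[0.13,-0.35,-0.01],[0,0,-0.79]]]
[[[0.1,-0.37,-0.02],[0,0,-0.8]],[[0.12,-0.37,-0.02],[0,0,-0.79]],[[0.14,-0.36,-0.01],[0,0,-0.8]],[[0.17,-0.35,-0.02],[0,0,-0.79]],[[0.19,-0.34,-0.02],[0,0,-0.8]]]
[[[0.21,-0.32,-0.02],[0,0,-0.79]],[[0.23,-0.31,-0.02],[0,0,-0.8]
[... 253 characters left out ...]
,-0.8]]]
[[[0.31,-0.26,-0.02],[0,0,-0.79]],[[0.33,-0.25,-0.01],[0,0,-0.8]],[[0.34,-0.22,-0.02],[0,0,-0.79]],[[0.36,-0.2,-0.02],[0,0,-0.8]],[[0.37,-0.17,-0.02],[0,0,-0.79]]]
[[[0.37,-0.15,-0.02],[0,0,-0.8]],[[0.37,-0.2,-0.02],[0,0,-0.79]],[[0.38,-0.17,-0.01],[0,0,-0.8]],[[0.39,-0.15,-0.02],[0,0,-0.79]],[[0.4,-0.13,-0.02],[0,0,-0.8]]]
[[[0.4,-0.09,-0.02],[0,0,-0.79]],[[0.41,-0.08,-0.01],[0,0,-0.8]],[[0.42,-0.04,-0.02],[0,0,-0.79]],[[0.42,-0.09,-0.02],[0,0,-0.8]],[[0.42,-0.07,-0.02],[0,0,-0.79]]]
[[[0.43,-0.04,-0.01],[0,0,-0.8]],[[0.42,-0.01,-0.02],[0,0,-0.79]],[[0.43,0.02,-0.02],[0,0,-0.8]],[[0.43,0.04,-0.02],[0,0,-0.79]],[[0.42,0.07,-0.02],[0,0,-0.8]]]
60 end [0.591 0.411 0.299] [ 0. -0.  0.]
```

jog_arm([
  [[0, 0, -0.6], [0, 0, 0]],
  [[0, 0, -0.9], [0, 0, 0]],
  [[0, 0, -0.9], [0, 0, 0]],
  [[0, 0, -0.81], [0, 0, 0]],
  [[-0.19, -0.3, -0.02], [0, 0, -0.8]],
])

```text
time_s: 30.18
position: [0.4438, -0.3799, 0.2627]
eef_rot: [0.788, -0.615, 0.004, -0.0]
force: [0.5, -2.3, -2.7]
gripper_width: 0.0235
grip_force: 60.1
```

jog_arm([
  [[-0.17, -0.31, -0.02], [0, 0, -0.8]],
  [[-0.15, -0.32, -0.02], [0, 0, -0.8]],
  [[-0.13, -0.33, -0.02], [0, 0, -0.8]],
  [[-0.11, -0.34, -0.02], [0, 0, -0.8]],
  [[-0.09, -0.35, -0.02], [0, 0, -0.8]],
])

```text
time_s: 30.6
position: [0.4964, -0.3262, 0.2593]
eef_rot: [0.878, -0.478, -0.001, -0.0]
force: [-0.0, 0.4, -3.6]
gripper_width: 0.0233
grip_force: 60.0
```

jog_arm([
  [[-0.07, -0.35, -0.02], [0, 0, -0.8]],
  [[-0.11, -0.35, -0.02], [0, 0, -0.8]],
  [[-0.08, -0.36, -0.02], [0, 0, -0.8]],
  [[-0.06, -0.36, -0.02], [0, 0, -0.8]],
  [[-0.04, -0.36, -0.02], [0, 0, -0.8]],
])

```text
time_s: 31.02
position: [0.5415, -0.2692, 0.2633]
eef_rot: [0.943, -0.332, -0.001, -0.0]
force: [0.5, -0.2, -3.8]
gripper_width: 0.0233
grip_force: 60.0
```

jog_arm([
  [[-0.01, -0.37, -0.02], [0, 0, -0.8]],
  [[0.01, -0.36, -0.02], [0, 0, -0.8]],
  [[0.03, -0.36, -0.02], [0, 0, -0.8]],
  [[-0.01, -0.38, -0.02], [0, 0, -0.8]],
  [[0.02, -0.37, -0.02], [0, 0, -0.8]],
])

```text
time_s: 31.43
position: [0.5812, -0.2076, 0.2673]
eef_rot: [0.984, -0.177, -0.001, -0.0]
force: [-0.0, 0.6, -3.2]
gripper_width: 0.0233
grip_force: 60.0
```

jog_arm([
  [[0.04, -0.38, -0.02], [0, 0, -0.8]],
  [[0.07, -0.37, -0.02], [0, 0, -0.8]],
  [[0.08, -0.37, -0.02], [0, 0, -0.8]],
  [[0.12, -0.36, -0.02], [0, 0, -0.8]],
  [[0.13, -0.35, -0.02], [0, 0, -0.8]],
])

```text
time_s: 31.85
position: [0.6153, -0.1401, 0.2714]
eef_rot: [1.0, -0.018, -0.0, -0.0]
force: [0.9, 0.5, -3.5]
gripper_width: 0.0237
grip_force: 60.0
```

jog_arm([
  [[0.1, -0.37, -0.02], [0, 0, -0.8]],
  [[0.12, -0.37, -0.02], [0, 0, -0.8]],
  [[0.14, -0.36, -0.02], [0, 0, -0.8]],
  [[0.17, -0.35, -0.02], [0, 0, -0.8]],
  [[0.19, -0.34, -0.02], [0, 0, -0.8]],
])

```text
time_s: 32.27
position: [0.6376, -0.0659, 0.2754]
eef_rot: [0.99, 0.141, -0.0, -0.0]
force: [-0.4, -0.7, -3.7]
gripper_width: 0.0232
grip_force: 60.0
```

Run:
```python
from h import *
s=status.state(); print(np.round(s['q'],3),s['position'],s['force'],s['gripper_width'])
p,R=pose()
az0=np.degrees(np.arctan2(p[1],p[0])); r0=np.hypot(p[0],p[1])
y=R.as_matrix()[:,1]; psi0=np.degrees(np.arctan2(y[1],y[0])); print(az0,r0,psi0,R.as_matrix()[:,2])
W=[];N=4; psi1=34.8
for k in range(1,N+1):
    f=k/N; az=np.radians(az0+(34.8-az0)*f); r=r0+(.73-r0)*f; ps=psi0+(psi1-psi0)*f
    W.append(([r*np.cos(az),r*np.sin(az),p[2]+(.30-p[2])*f],yawtool(ps)))
plan(W,rate=.84)
```

```text
[-0.077  0.301  0.143  1.444 -0.043  1.4   -1.221] [ 0.63757872 -0.06589223  0.27536599] [-0.43599597 -0.72930529 -3.70373335] 0.02317617391629604
-5.900434165754246 0.6409745781737041 -73.74116161922397 [-9.25645455e-04  6.63825751e-04 -9.99999351e-01]
[[[0.17,-0.33,-0.02],[0,0,-0.74]],[[0.19,-0.31,-0.02],[0,0,-0.74]],[[0.21,-0.3,-0.02],[-0.01,0,-0.74]],[[0.23,-0.29,-0.02],[0,0,-0.74]],[[0.24,-0.28,-0.02],[0,0,-0.74]]]
[[[0.26,-0.26,-0.02],[0,0,-0.74]],[[0.28,-0.24,-0.01],[0,0.01,-0.74]],[[0.29,-0.23,-0.02],[0,0,-0.74]],[[0.27,-0.27,-0.02],[0,0,-0.74]],[[0.28,-0.26,-0.02],[0,0,-0.74]]]
[[[0.29,-0.23,-0.02],[0,0,-0.74]],[[0.31,-0.22,-0.02],[0,0,-0.74]],[[0.33,-0.2,-0.02],[0,0,-0.74]],[[0.33,-0.19,-0.02],[0,0,-0.74]],[[0.34,-0.16,-0.02],[0,0,-0.74]]]
[[[0.36,-0.14,-0.02],[0,-0.01,-0.74]],[[0.34,-0.19,-0.02],[0,0,-0.74]],[[0.36,-0.17,-0.02],[0,0,-0.74]],[[0.36,-0.14,-0.02],[0,0,-0.74]],[[0.37,-0.13,-0.02],[0,0,-0.74]]]
[[[0.38,-0.1,-0.01],[0,0,-0.74]],[[0.38,-0.08,-0.02],[0,0,-0.74]],[[0.39,-0.06,-0.02],[0,0,-0.74]],[[0.39,-0.04,-0.02],[0,0,-0.74]],[[0.4,-0.08,-0.02],[0,0,-0.74]]]
[[[0.4,-0.07,-0.02],[0,0,-0.74]],[[0.4,-0.03,-0.02],[0,0,-0.74]],[[0.4,-0.02,-0.02],[0,0,-0.74]],[[0.41,0.01,-0.02],[0,0,-0.74]],[[0.4,0.04,-0.02],[0,0,-0.74]]]
[[[0.4,0.05,-0.02],[0,0,-0.74]],[[0.4,0.09,-0.02],[0,0,-0.74]]]
32 end [0.6   0.417 0.3  ] [-0.  0. -0.]
```

jog_arm([
  [[0.17, -0.33, -0.02], [0, 0, -0.74]],
  [[0.19, -0.31, -0.02], [0, 0, -0.74]],
  [[0.21, -0.3, -0.02], [0, 0, -0.74]],
  [[0.23, -0.29, -0.02], [0, 0, -0.74]],
  [[0.24, -0.28, -0.02], [0, 0, -0.74]],
])

```text
time_s: 32.68
position: [0.6525, 0.0061, 0.2794]
eef_rot: [0.958, 0.286, -0.0, -0.0]
force: [-0.6, -0.1, -3.2]
gripper_width: 0.0234
grip_force: 60.0
```

jog_arm([
  [[0.26, -0.26, -0.02], [0, 0, -0.74]],
  [[0.28, -0.24, -0.02], [0, 0, -0.74]],
  [[0.29, -0.23, -0.02], [0, 0, -0.74]],
  [[0.27, -0.27, -0.02], [0, 0, -0.74]],
  [[0.28, -0.26, -0.02], [0, 0, -0.74]],
])

```text
time_s: 33.1
position: [0.6625, 0.0798, 0.2833]
eef_rot: [0.906, 0.424, -0.0, -0.0]
force: [1.2, 0.2, -3.6]
gripper_width: 0.0234
grip_force: 60.0
```

jog_arm([
  [[0.29, -0.23, -0.02], [0, 0, -0.74]],
  [[0.31, -0.22, -0.02], [0, 0, -0.74]],
  [[0.33, -0.2, -0.02], [0, 0, -0.74]],
  [[0.33, -0.19, -0.02], [0, 0, -0.74]],
  [[0.34, -0.16, -0.02], [0, 0, -0.74]],
])

```text
time_s: 33.52
position: [0.6639, 0.1557, 0.2874]
eef_rot: [0.833, 0.553, -0.0, -0.0]
force: [0.2, -0.3, -2.7]
gripper_width: 0.0232
grip_force: 60.0
```

jog_arm([
  [[0.36, -0.14, -0.02], [0, 0, -0.74]],
  [[0.34, -0.19, -0.02], [0, 0, -0.74]],
  [[0.36, -0.17, -0.02], [0, 0, -0.74]],
  [[0.36, -0.14, -0.02], [0, 0, -0.74]],
  [[0.37, -0.13, -0.02], [0, 0, -0.74]],
])

```text
time_s: 33.93
position: [0.6543, 0.2328, 0.2914]
eef_rot: [0.743, 0.67, -0.0, -0.0]
force: [0.7, 1.0, -3.3]
gripper_width: 0.0236
grip_force: 60.0
```

jog_arm([
  [[0.38, -0.1, -0.02], [0, 0, -0.74]],
  [[0.38, -0.08, -0.02], [0, 0, -0.74]],
  [[0.39, -0.06, -0.02], [0, 0, -0.74]],
  [[0.39, -0.04, -0.02], [0, 0, -0.74]],
  [[0.4, -0.08, -0.02], [0, 0, -0.74]],
])

```text
time_s: 34.35
position: [0.6392, 0.3099, 0.2953]
eef_rot: [0.636, 0.772, -0.0, -0.0]
force: [-0.6, -0.7, -3.5]
gripper_width: 0.0235
grip_force: 60.0
```

jog_arm([
  [[0.4, -0.07, -0.02], [0, 0, -0.74]],
  [[0.4, -0.03, -0.02], [0, 0, -0.74]],
  [[0.3, -0.02, -0.02], [0, 0, -0.74]],
  [[0.2, 0.01, 0], [0, 0, -0.5]],
  [[0, 0, 0], [0, 0, 0]],
])

```text
time_s: 34.77
position: [0.6199, 0.3612, 0.2978]
eef_rot: [0.547, 0.837, 0.0, -0.001]
force: [-0.6, 0.1, -3.4]
gripper_width: 0.0234
grip_force: 60.0
```

Run:
```python
from look import *
s=status.state(); print(np.round(s['q'],3),s['position'],s['eef_rot'],s['gripper_width'])
m=(abs(z-.065)<.006)&(y>.25)
P=C[m][:,:2].astype(np.float32);print('bowl',cv2.minEnclosingCircle(P*1000))
p,R=pose();yy=R.as_matrix()[:,1];print('psi',np.degrees(np.arctan2(yy[1],yy[0])))
im2,_=imaging.read_camera('side');save(np.hstack([cv2.resize(im[90:310,80:300],(400,400)),cv2.resize(im2[60:260,130:330],(400,400))]),'c5.png')
```

```text
tray orange 253 [[0.052, 0.07], [0.023, 0.055], [0.08, 0.087]] 0.036
tray orange 241 [[0.053, 0.012], [0.025, -0.004], [0.082, 0.028]] 0.035
tray orange 243 [[0.054, -0.034], [0.026, -0.048], [0.083, -0.02]] 0.036
tray orange 238 [[0.055, -0.077], [0.027, -0.091], [0.084, -0.063]] 0.036
[-0.418  0.474 -0.262  1.167  0.117  1.515 -0.251] [0.62072513 0.3596563  0.29788225] [ 5.49014460e-01  8.35812563e-01 -3.47038462e-05 -6.94004578e-04] 0.023361550493147542
bowl ((547.2717895507812, 335.12164306640625), 75.99384307861328)
psi 23.401154067739498
```

View pics/c5.png

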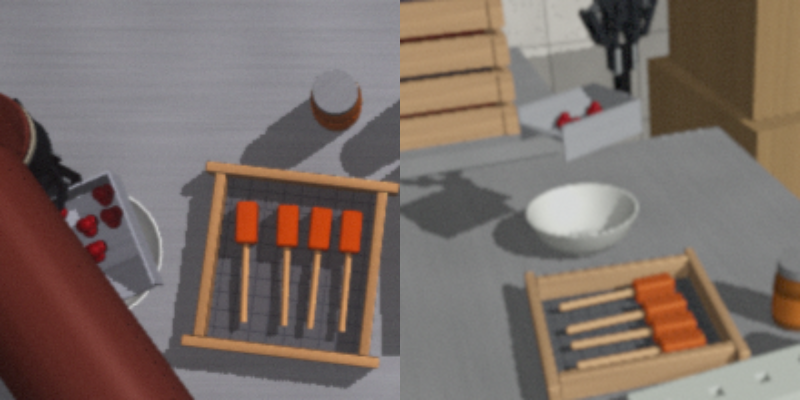

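```bash
cat >> h.py <<'E'
def pour(L,psi,th):
    "tool pose with lip at L, scoop tipped th deg; lip direction psi+180"
    a=np.radians(psi+180); l=np.array([np.cos(a),np.sin(a),0]); k=np.cross([0,0,1],l); Q=Ro.from_rotvec(k*np.radians(th))
    return L-Q.apply(l*.156+np.array([0,0,-.060])), Q*yawtool(psi)
E
python3 - <<'E'
from h import *
psi=28; o=np.array([np.cos(np.radians(psi)),np.sin(np.radians(psi)),0])
B=np.array([.545,.38,0])
W=[pour(B+.012*o+[0,0,.125],psi,38)]
for w in W: print(w[0])
plan(W,rate=.55)
E
```

```text
[0.63152002 0.42600351 0.26832384]
[[[0.09,0.06,0.05],[-0.52,0.02,-0.06]],[[0.09,0.05,0.04],[-0.52,0.02,-0.06]],[[0.09,0.05,0.06],[-0.52,0.02,-0.07]],[[0.09,0.06,0.05],[-0.51,0.02,-0.06]],[[0.09,0.05,0.06],[-0.52,0.03,-0.06]]]
[[[0.09,0.04,0.05],[-0.52,0.02,-0.06]],[[0.09,0.05,0.06],[-0.52,0.02,-0.07]],[[0.09,0.04,0.07],[-0.52,0.02,-0.06]],[[0.08,0.04,0.06],[-0.52,0.02,-0.06]],[[0.09,0.04,0.06],[-0.51,0.02,-0.06]]]
[[[0.09,0.04,0.07],[-0.52,0.02,-0.06]],[[0.09,0.03,0.07],[-0.52,0.02,-0.07]],[[0.08,0.04,0.07],[-0.52,0.02,-0.06]],[[0.09,0.03,0.07],[-0.52,0.03,-0.06]],[[0.09,0.02,0.08],[-0.52,0.02,-0.06]]]
[[[0.08,0.03,0.07],[-0.51,0.02,-0.06]]]
16 end [0.632 0.426 0.268] [-0. -0. -0.]
```

jog_arm([
  [[0.09, 0.06, 0.05], [-0.52, 0.02, -0.06]],
  [[0.09, 0.05, 0.05], [-0.52, 0.02, -0.06]],
  [[0.09, 0.05, 0.05], [-0.52, 0.02, -0.06]],
  [[0.09, 0.05, 0.05], [-0.52, 0.02, -0.06]],
  [[0.09, 0.05, 0.05], [-0.52, 0.02, -0.06]],
])

```text
time_s: 35.28
position: [0.625, 0.3783, 0.2894]
eef_rot: [0.538, 0.837, 0.09, 0.054]
force: [0.6, -1.0, -2.6]
gripper_width: 0.0233
grip_force: 60.1
```

jog_arm([
  [[0.09, 0.05, 0.06], [-0.52, 0.02, -0.06]],
  [[0.09, 0.05, 0.06], [-0.52, 0.02, -0.06]],
  [[0.09, 0.04, 0.06], [-0.52, 0.02, -0.06]],
  [[0.09, 0.04, 0.06], [-0.52, 0.02, -0.06]],
  [[0.09, 0.04, 0.06], [-0.52, 0.02, -0.06]],
])

```text
time_s: 35.7
position: [0.6279, 0.3995, 0.2804]
eef_rot: [0.519, 0.829, 0.177, 0.107]
force: [0.4, 0.3, -2.5]
gripper_width: 0.0232
grip_force: 60.1
```

jog_arm([
  [[0.09, 0.04, 0.07], [-0.52, 0.02, -0.06]],
  [[0.09, 0.03, 0.07], [-0.52, 0.02, -0.06]],
  [[0.09, 0.03, 0.07], [-0.52, 0.02, -0.06]],
  [[0, 0, 0], [0, 0, 0]],
])

```text
time_s: 36.03
position: [0.6281, 0.4127, 0.2733]
eef_rot: [0.504, 0.821, 0.228, 0.138]
force: [0.1, -0.1, -4.0]
gripper_width: 0.0231
grip_force: 60.1
```

Run:
```python
from h import *
s=status.state(); print(np.round(s['q'],3),s['position'],s['gripper_width'])
p,R=pose(); zt=R.as_matrix()[:,2]; print('tip',np.degrees(np.arccos(-zt[2])))
psi=28; o=np.array([np.cos(np.radians(psi)),np.sin(np.radians(psi)),0])
im,d=imaging.read_camera('side'); C=cloud('side',d)
for m in masks_of('bowl','side')[:2]:
    P=C[m['region']&(d>0)]; P=P[abs(P[:,2]-.063)<.006]; P=P[P[:,1]>.25]
    if len(P)>10: print(m['conf'],m['bbox'],cv2.minEnclosingCircle((P[:,:2]*1000).astype(np.float32)))
save(cv2.resize(im[60:260,130:330],(500,500)),'c6.png')
B=np.array([.545,.38,0])
W=[pour(B+.012*o+[0,0,.12],psi,38),pour(B+.012*o+[0,0,.11],psi,56)]
plan(W,rate=.45)
```

```text
[-0.441  0.204 -0.288  1.674  0.257  0.758 -0.379] [0.62813197 0.41274981 0.27332126] 0.023138518828962052
tip 30.959100133136435
0.6 [194.0, 154.4, 245.5, 189.3] ((545.7645874023438, 374.11810302734375), 91.67298126220703)
[[[0.07,0.01,0.09],[-0.39,0.02,-0.05]],[[0.06,0,0.08],[-0.38,0.03,-0.06]],[[0.07,0.01,0.09],[-0.39,0.02,-0.05]],[[0.07,0,0.09],[-0.39,0.02,-0.06]],[[0,-0.09,-0.1],[-0.44,0,0]]]
[[[0,-0.09,-0.11],[-0.43,0,0]],[[0,-0.08,-0.11],[-0.44,0,0]],[[0,-0.08,-0.11],[-0.44,0,0]],[[0,-0.07,-0.12],[-0.43,0,0]],[[0,-0.07,-0.12],[-0.44,0,0]]]
[[[0,-0.07,-0.12],[-0.43,0,0]],[[0,-0.06,-0.12],[-0.44,0,0]],[[0,-0.06,-0.12],[-0.44,0,0]]]
13 end [0.589 0.403 0.273] [0. 0. 0.]
```

View pics/c6.png

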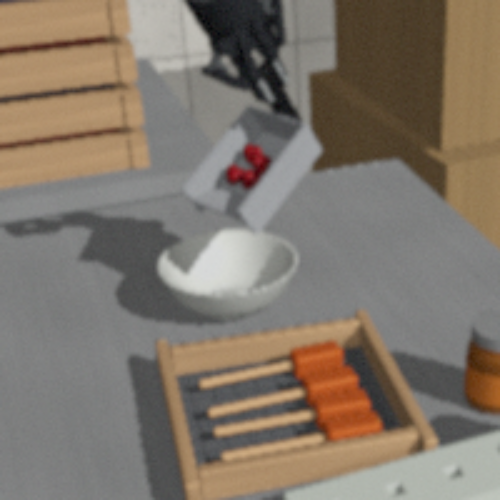

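The side view shows the bowl in place. The fruit has slid to the ramp and the lip is above the bowl, so I'll tip the rest of the way.

jog_arm([
  [[0.07, 0.01, 0.09], [-0.39, 0.02, -0.05]],
  [[0.06, 0, 0.09], [-0.39, 0.02, -0.05]],
  [[0.07, 0.01, 0.09], [-0.39, 0.02, -0.05]],
  [[0.07, 0, 0.09], [-0.39, 0.02, -0.05]],
  [[0, -0.09, -0.1], [-0.44, 0, 0]],
])

```text
time_s: 36.55
position: [0.6282, 0.4248, 0.2639]
eef_rot: [0.484, 0.805, 0.294, 0.177]
force: [0.4, -0.8, -1.9]
gripper_width: 0.0233
grip_force: 60.4
```

jog_arm([
  [[0, -0.09, -0.11], [-0.44, 0, 0]],
  [[0, -0.08, -0.11], [-0.44, 0, 0]],
  [[0, -0.08, -0.11], [-0.44, 0, 0]],
  [[0, -0.07, -0.12], [-0.44, 0, 0]],
  [[0, -0.07, -0.12], [-0.44, 0, 0]],
])

```text
time_s: 36.97
position: [0.6041, 0.4113, 0.2706]
eef_rot: [0.467, 0.775, 0.364, 0.219]
force: [1.3, 0.2, -2.2]
gripper_width: 0.0229
grip_force: 60.5
```

jog_arm([
  [[0, -0.07, -0.12], [-0.44, 0, 0]],
  [[0, -0.06, -0.12], [-0.44, 0, 0]],
  [[0, -0.06, -0.12], [-0.44, 0, 0]],
  [[0, 0, 0], [0, 0, 0]],
  [[0, 0, 0], [0, 0, 0]],
])

```text
time_s: 37.38
position: [0.5912, 0.4045, 0.273]
eef_rot: [0.456, 0.757, 0.4, 0.242]
force: [0.7, 0.1, -1.7]
gripper_width: 0.0233
grip_force: 60.6
```

Run:
```python
from h import *
s=status.state(); print(np.round(s['q'],3),s['position'],s['gripper_width'],s['force'])
p,R=pose(); zt=R.as_matrix()[:,2]; print('tip',np.degrees(np.arccos(-zt[2])))
im,d=imaging.read_camera('side')
for f in masks_of('fruit0','side'): print(round(f['conf'],2),np.round(f['bbox']))
save(cv2.resize(im[90:220,150:280],(500,500)),'c7.png')
```

```text
[-0.599  0.003 -0.182  2.118  1.309  0.252 -1.468] [0.59122828 0.40451271 0.27296762] 0.023253012380599247 [ 0.71241115  0.12265476 -1.69413462]
tip 55.80040991309642
0.62 [215. 141. 221. 154.]
0.61 [219. 152. 223. 157.]
0.16 [216. 207. 273. 227.]
```

View pics/c7.png

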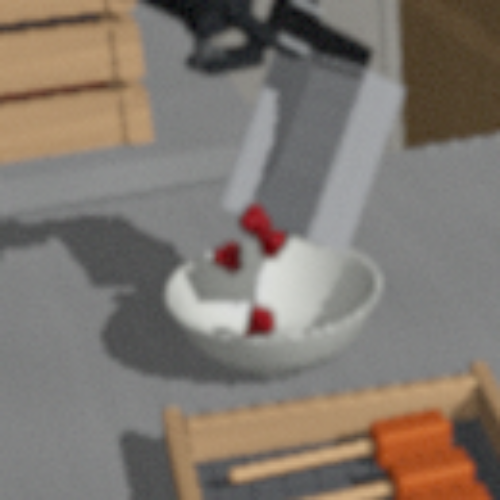

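The side view shows fruit dropping into the bowl, with two still on the lip. I'll wait for them.

jog_arm([
  [[0, 0, 0], [0, 0, 0]],
  [[0, 0, 0], [0, 0, 0]],
  [[0, 0, 0], [0, 0, 0]],
  [[0, 0, 0], [0, 0, 0]],
  [[0, 0, 0], [0, 0, 0]],
])

```text
time_s: 37.9
position: [0.5905, 0.4052, 0.2726]
eef_rot: [0.455, 0.757, 0.401, 0.241]
force: [-0.3, -0.3, -2.8]
gripper_width: 0.0232
grip_force: 60.6
```

jog_arm([
  [[0, 0, 0], [0, 0, 0]],
  [[0, 0, 0], [0, 0, 0]],
  [[0, 0, 0], [0, 0, 0]],
  [[0, 0, 0], [0, 0, 0]],
  [[0, 0, 0], [0, 0, 0]],
])

```text
time_s: 38.32
position: [0.5904, 0.4051, 0.2725]
eef_rot: [0.455, 0.757, 0.401, 0.241]
force: [0.1, 1.7, -2.2]
gripper_width: 0.0231
grip_force: 60.6
```

```bash
cat > red.py <<'E'
from h import *
def red(cam):
    im,d=imaging.read_camera(cam); C=cloud(cam,d); h=cv2.cvtColor(im,cv2.COLOR_RGB2HSV)
    m=(((h[...,0]<4)|(h[...,0]>170))&(h[...,1]>150)&(h[...,2]>60)&(C[...,0]<.8)).astype(np.uint8)
    n,l,st,ce=cv2.connectedComponentsWithStats(m)
    for i in range(1,n):
        if st[i,4]>12: print(cam,st[i,4],np.round(ce[i]),np.round(np.median(C[l==i],0),3))
    return im
E
python3 - <<'E'
from red import *
im=red('side')
save(cv2.resize(im[90:220,150:280],(500,500)),'c8.png')
E
```

```text
(no output)
```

View pics/c8.png

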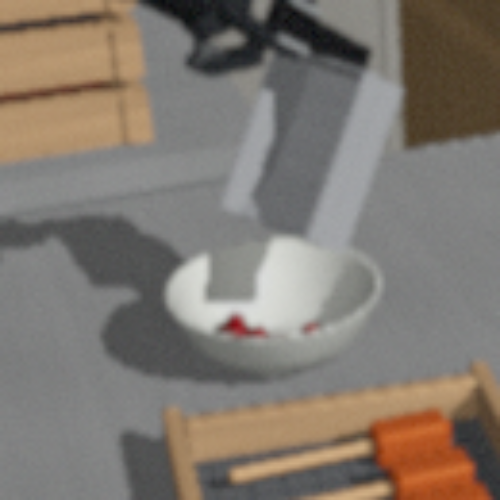

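The side view shows the scoop empty and the fruit in the bowl. Next I level the scoop and carry it back.

Run:
```python
from h import *
p,R=pose()
W=[([.615,.405,.30],pour(np.zeros(3),28,38)[1]),([.62,.37,.32],yawtool(25))]
plan(W,rate=.9)
```

```text
[[[-0.06,0.17,0.01],[0.78,0,0]],[[-0.06,0.18,0],[0.78,0.01,0]],[[-0.06,0.17,-0.01],[0.77,0,0]],[[-0.05,0.18,-0.02],[0.78,0,0]],[[-0.06,0.17,-0.03],[0.78,0,0]]]
[[[-0.08,0.01,-0.06],[0.83,-0.02,0.06]],[[-0.09,0,-0.06],[0.83,-0.02,0.07]],[[-0.08,0,-0.05],[0.83,-0.02,0.06]],[[-0.08,0,-0.06],[0.83,-0.03,0.06]],[[-0.09,-0.01,-0.06],[0.82,-0.02,0.06]]]
[[[-0.08,-0.01,-0.05],[0.83,-0.02,0.07]],[[-0.09,-0.01,-0.06],[0.83,-0.02,0.06]],[[-0.08,-0.02,-0.05],[0.83,-0.02,0.06]],[[-0.08,-0.02,-0.06],[0.83,-0.02,0.07]],[[-0.09,-0.02,-0.05],[0.83,-0.02,0.06]]]
15 end [0.62 0.37 0.32] [-0. -0. -0.]
```

jog_arm([
  [[-0.06, 0.17, 0], [0.78, 0, 0]],
  [[-0.06, 0.17, 0], [0.78, 0, 0]],
  [[-0.06, 0.17, -0.01], [0.78, 0, 0]],
  [[-0.05, 0.17, -0.02], [0.78, 0, 0]],
  [[-0.06, 0.17, -0.03], [0.78, 0, 0]],
])

```text
time_s: 38.78
position: [0.6091, 0.3991, 0.2916]
eef_rot: [0.483, 0.792, 0.316, 0.2]
force: [1.6, -1.1, -3.1]
gripper_width: 0.0234
grip_force: 60.5
```

jog_arm([
  [[-0.08, 0, -0.06], [0.83, -0.02, 0.06]],
  [[-0.09, 0, -0.06], [0.83, -0.02, 0.07]],
  [[-0.08, 0, -0.05], [0.83, -0.02, 0.06]],
  [[-0.08, 0, -0.06], [0.83, -0.02, 0.06]],
  [[-0.09, -0.01, -0.06], [0.83, -0.02, 0.06]],
])

```text
time_s: 39.2
position: [0.6109, 0.3808, 0.3025]
eef_rot: [0.52, 0.826, 0.182, 0.117]
force: [0.3, 0.7, -2.2]
gripper_width: 0.023
grip_force: 60.4
```

jog_arm([
  [[-0.08, -0.01, -0.05], [0.83, -0.02, 0.07]],
  [[-0.09, -0.01, -0.06], [0.83, -0.02, 0.06]],
  [[-0.08, -0.02, -0.05], [0.83, -0.02, 0.06]],
  [[-0.08, -0.02, -0.06], [0.83, -0.02, 0.07]],
  [[-0.09, -0.02, -0.05], [0.83, -0.02, 0.06]],
])

```text
time_s: 39.62
position: [0.6126, 0.3629, 0.3119]
eef_rot: [0.544, 0.837, 0.043, 0.03]
force: [-0.3, 0.3, -2.7]
gripper_width: 0.0232
grip_force: 60.4
```

```bash
cat > back.py <<'E'
from h import *
s=status.state(); print(np.round(s['q'],3),s['position'],s['gripper_width'])
p,R=pose()
az0=np.degrees(np.arctan2(p[1],p[0])); r0=np.hypot(p[0],p[1])
y=R.as_matrix()[:,1]; psi0=np.degrees(np.arctan2(y[1],y[0])); psi0-=360*(psi0>100); print(az0,r0,psi0,R.as_matrix()[:,2])
# target handle pose: mat centre with same scoop yaw 
psi1=-171; a=np.radians(psi1+180); G=np.array([.4865,-.369])-.065*np.array([np.cos(a),np.sin(a)]); print(G)
az1=np.degrees(np.arctan2(G[1],G[0])); r1=np.hypot(*G); W=[];N=8
for k in range(1,N+1):
    f=k/N; az=np.radians(az0+(az1-az0)*f); r=r0+(r1-r0)*f; ps=psi0+(psi1-psi0)*f
    W.append(([r*np.cos(az),r*np.sin(az),p[2]+(.26-p[2])*f],yawtool(ps)))
plan(W,rate=.93)
E
python3 back.py
```

```text
[-0.504  0.372 -0.147  1.278  0.082  1.394 -0.231] [0.6125888  0.36291407 0.31189014] 0.02318819921675607
30.643640291364235 0.7120194191845901 24.00182779833717 [ 0.0974484   0.03831396 -0.99450281]
[ 0.42230026 -0.37916824]
[[[-0.47,-0.06,0.02],[0.22,-0.04,0.88]],[[-0.46,-0.03,0.03],[0.21,-0.03,0.89]],[[-0.47,0.01,0.02],[0.22,-0.04,0.88]],[[-0.47,0.04,0.03],[0.22,-0.04,0.89]],[[-0.46,0.07,0.03],[0.22,-0.03,0.88]]]
[[[-0.46,0.11,0.03],[0.21,-0.04,0.89]],[[-0.45,0.06,0.03],[0,0,0.89]],[[-0.45,0.1,0.02],[0,0,0.88]],[[-0.44,0.13,0.03],[0,0,0.89]],[[-0.43,0.15,0.03],[0,0,0.89]]]
[[[-0.42,0.19,0.02],[0,0,0.88]],[[-0.4,0.22,0.03],[0,0,0.89]],[[-0.41,0.17,0.03],[0,0,0.89]],[[-0.4,0.21,0.02],[0,0,0.88]],[[-0.38,0.23,0.03],[0,0,0.89]]]
[[[-0.36,0.25,0.03],[0,0,0.88]],[[-0.35,0.29,0.02],[0,0,0.89]],[[-0.32,0.3,0.03],[0,0,0.89]],[[-0.34,0.27,0.03],[0,0,0.89]],[[-0.32,0.29,0.02],[0,0,0.88]]]
[[[-0.3,0.31,0.03],[0,0,0.89]],[[-0.28,0.34,0.03],[0,0,0.88]],[[-0.26,0.35,0.03],[0,0,0.89]],[[-0.22,0.37,0.02],[0,0,0.88]],[[-0.25,0.34,0.03],[0,0,0.89]]]
[[[-0.23,0.35,0.03],[0,0,0.88]],[[-0.21,0.37,0.02],[0,0,0.89]],[[-0.17,0.39,0.03],[0,0,0.89]],[[-0.15,0.39,0.03],[0,0,0.88]],[[-0.12,0.41,0.03],[0,0,0.89]]]
[[[-0.15,0.38,0.03],[0,0,0.89]],[[-0.13,0.39,0.02],[0,0,0.88]],[[-0.1,0.4,0.03],[0,0,0.89]],[[-0.07,0.41,0.02],[0,0,0.89]],[[-0.04,0.4,0.03],[0,0,0.88]]]
[[[-0.01,0.42,0.03],[0,0,0.89]],[[-0.05,0.4,0.03],[0,0,0.89]],[[-0.02,0.39,0.02],[0,0,0.88]],[[0.01,0.4,0.03],[0,0,0.89]],[[0.04,0.4,0.03],[0,0,0.88]]]
[[[0.06,0.39,0.02],[0,0,0.89]],[[0.09,0.39,0.03],[0,0,0.89]],[[0.05,0.38,0.03],[0,0,0.89]],[[0.09,0.38,0.02],[0,0,0.88]],[[0.11,0.37,0.03],[0,0,0.89]]]
[[[0.13,0.37,0.03],[0,0,0.88]],[[0.16,0.35,0.02],[0,0,0.89]],[[0.18,0.34,0.03],[0,0,0.88]]]
48 end [ 0.422 -0.379  0.26 ] [-0.  0.  0.]
```

jog_arm([
  [[-0.47, -0.06, 0.02], [0.22, -0.04, 0.88]],
  [[-0.46, -0.03, 0.03], [0.22, -0.04, 0.88]],
  [[-0.47, 0.01, 0.02], [0.22, -0.04, 0.88]],
  [[-0.47, 0.04, 0.03], [0.22, -0.04, 0.88]],
  [[-0.46, 0.07, 0.03], [0.22, -0.04, 0.88]],
])

```text
time_s: 40.03
position: [0.6401, 0.2726, 0.3059]
eef_rot: [0.684, 0.729, 0.007, 0.006]
force: [-0.4, 0.5, -2.4]
gripper_width: 0.0231
grip_force: 60.7
```

jog_arm([
  [[-0.46, 0.11, 0.03], [0.21, -0.04, 0.89]],
  [[-0.45, 0.06, 0.03], [0, 0, 0.89]],
  [[-0.45, 0.1, 0.03], [0, 0, 0.89]],
  [[-0.44, 0.13, 0.03], [0, 0, 0.89]],
  [[-0.43, 0.15, 0.03], [0, 0, 0.89]],
])

```text
time_s: 40.45
position: [0.6553, 0.1817, 0.2999]
eef_rot: [0.803, 0.596, 0.001, 0.001]
force: [0.3, -0.6, -2.5]
gripper_width: 0.0232
grip_force: 60.7
```

jog_arm([
  [[-0.42, 0.19, 0.03], [0, 0, 0.89]],
  [[-0.4, 0.22, 0.03], [0, 0, 0.89]],
  [[-0.41, 0.17, 0.03], [0, 0, 0.89]],
  [[-0.4, 0.21, 0.03], [0, 0, 0.89]],
  [[-0.38, 0.23, 0.03], [0, 0, 0.89]],
])

```text
time_s: 40.87
position: [0.6586, 0.0918, 0.2941]
eef_rot: [0.896, 0.445, 0.001, 0.001]
force: [-0.3, -0.2, -3.3]
gripper_width: 0.023
grip_force: 60.7
```

jog_arm([
  [[-0.36, 0.25, 0.03], [0, 0, 0.89]],
  [[-0.35, 0.29, 0.03], [0, 0, 0.89]],
  [[-0.32, 0.3, 0.03], [0, 0, 0.89]],
  [[-0.34, 0.27, 0.03], [0, 0, 0.89]],
  [[-0.32, 0.29, 0.03], [0, 0, 0.89]],
])

```text
time_s: 41.28
position: [0.6502, 0.0046, 0.2881]
eef_rot: [0.96, 0.279, 0.001, 0.001]
force: [0.5, -0.2, -2.5]
gripper_width: 0.0232
grip_force: 60.7
```

jog_arm([
  [[-0.3, 0.31, 0.03], [0, 0, 0.89]],
  [[-0.28, 0.34, 0.03], [0, 0, 0.89]],
  [[-0.26, 0.35, 0.03], [0, 0, 0.89]],
  [[-0.22, 0.37, 0.03], [0, 0, 0.89]],
  [[-0.25, 0.34, 0.03], [0, 0, 0.89]],
])

```text
time_s: 41.7
position: [0.6309, -0.0796, 0.2822]
eef_rot: [0.995, 0.105, 0.001, 0.001]
force: [0.7, -0.5, -3.2]
gripper_width: 0.0234
grip_force: 60.7
```

jog_arm([
  [[-0.23, 0.35, 0.03], [0, 0, 0.89]],
  [[-0.21, 0.37, 0.03], [0, 0, 0.89]],
  [[-0.17, 0.39, 0.03], [0, 0, 0.89]],
  [[-0.15, 0.39, 0.03], [0, 0, 0.89]],
  [[-0.12, 0.41, 0.03], [0, 0, 0.89]],
])

```text
time_s: 42.12
position: [0.6007, -0.1583, 0.2763]
eef_rot: [0.997, -0.073, 0.001, 0.001]
force: [0.2, 0.0, -1.8]
gripper_width: 0.0235
grip_force: 60.7
```

jog_arm([
  [[-0.15, 0.38, 0.03], [0, 0, 0.89]],
  [[-0.13, 0.39, 0.03], [0, 0, 0.89]],
  [[-0.1, 0.4, 0.03], [0, 0, 0.89]],
  [[-0.07, 0.41, 0.03], [0, 0, 0.89]],
  [[-0.04, 0.4, 0.03], [0, 0, 0.89]],
])

```text
time_s: 42.53
position: [0.5592, -0.2293, 0.2703]
eef_rot: [0.969, -0.249, 0.001, 0.0]
force: [-0.0, -0.1, -2.6]
gripper_width: 0.0229
grip_force: 60.7
```

jog_arm([
  [[-0.01, 0.42, 0.03], [0, 0, 0.89]],
  [[-0.05, 0.4, 0.03], [0, 0, 0.89]],
  [[-0.02, 0.39, 0.02], [0, 0, 0.88]],
  [[0.01, 0.4, 0.03], [0, 0, 0.89]],
  [[0, 0, 0], [0, 0, 0]],
])

```text
time_s: 42.95
position: [0.5184, -0.2834, 0.266]
eef_rot: [0.923, -0.386, 0.001, 0.001]
force: [-1.4, -0.8, -2.4]
gripper_width: 0.0235
grip_force: 60.7
```

```bash
python3 back.py
```

```text
[-0.022  0.21   0.525  1.605 -0.106  1.352 -1.845] [ 0.51835374 -0.2833839   0.26602781] 0.023507246689190332
-28.665420054168184 0.5907597102731903 -135.35010141552624 [ 0.00147149 -0.00271463 -0.99999523]
[ 0.42230026 -0.37916824]
[[[0.02,0.21,0.01],[0,-0.02,0.49]],[[0.04,0.22,0.01],[0.01,-0.02,0.48]],[[0.03,0.21,0.01],[0,0,0.49]],[[0.04,0.21,0.01],[0,0,0.48]],[[0.04,0.21,0.01],[0,0,0.49]]]
[[[0.06,0.21,0.01],[0,0,0.49]],[[0.05,0.21,0.01],[0,0,0.48]],[[0.06,0.2,0.01],[0,0,0.49]],[[0.06,0.2,0.01],[0,0,0.49]],[[0.07,0.2,0],[0,0,0.48]]]
[[[0.07,0.2,0.01],[0,0,0.49]],[[0.08,0.2,0.01],[0,0,0.48]],[[0.08,0.19,0.01],[0,0,0.49]],[[0.09,0.19,0.01],[0,0,0.49]],[[0.09,0.19,0.01],[0,0,0.48]]]
[[[0.1,0.18,0.01],[0,0,0.49]]]
16 end [ 0.422 -0.379  0.26 ] [ 0.  0. -0.]
```

jog_arm([
  [[0.06, 0.43, 0.02], [0, -0.03, 0.97]],
  [[0.07, 0.42, 0.02], [0, 0, 0.97]],
  [[0.1, 0.42, 0.02], [0, 0, 0.97]],
  [[0.11, 0.41, 0.02], [0, 0, 0.97]],
  [[0.13, 0.4, 0.02], [0, 0, 0.97]],
])

```text
time_s: 43.37
position: [0.4647, -0.3446, 0.2618]
eef_rot: [0.833, -0.553, 0.0, -0.0]
force: [0.9, -0.8, -2.5]
gripper_width: 0.0234
grip_force: 60.7
```

jog_arm([
  [[0.15, 0.4, 0.02], [0, 0, 0.97]],
  [[0.17, 0.38, 0.02], [0, 0, 0.97]],
  [[0.19, 0.37, 0.02], [0, 0, 0.97]],
  [[0, 0, 0], [0, 0, 0]],
])

```text
time_s: 43.7
position: [0.4249, -0.381, 0.2596]
eef_rot: [0.761, -0.649, 0.0, 0.0]
force: [0.2, -1.2, -2.3]
gripper_width: 0.0236
grip_force: 60.6
```

Run:
```python
from look import *
s=status.state(); print(np.round(s['q'],3),s['position'])
p,R=pose(); print(R.as_matrix()[:,2]); zz=p[2]
hs=cv2.cvtColor(im,cv2.COLOR_RGB2HSV)
T=yawtool(-171)
plan([([.422,-.379,.17],T),([.422,-.379,.102],T)],rate=.6)
im2,d2=imaging.read_camera('side'); save(cv2.resize(im2[220:420,180:440],None,fx=2,fy=2),'s9.png')
```

```text
tray orange 244 [[0.052, 0.07], [0.023, 0.055], [0.081, 0.085]] 0.036
tray orange 239 [[0.053, 0.012], [0.025, -0.003], [0.082, 0.028]] 0.036
tray orange 236 [[0.054, -0.034], [0.027, -0.048], [0.083, -0.02]] 0.036
tray orange 229 [[0.055, -0.077], [0.027, -0.091], [0.084, -0.064]] 0.036
[ 0.065  0.18   0.671  1.666 -0.115  1.336 -2.221] [ 0.42649674 -0.37950958  0.25960323]
[ 5.22356138e-04  1.51876542e-04 -9.99999852e-01]
[[[-0.01,0.03,0.56],[0,0,0.02]],[[-0.01,0.03,0.56],[0,0,0.03]],[[0,0.02,0.56],[-0.01,0,0.02]],[[-0.01,0.03,0.56],[0,0,0.03]],[[0,0,0.57],[0,0,0]]]
[[[0,0,0.56],[0,0,0]],[[0,0,0.57],[0,0,0]]]
7 end [ 0.422 -0.379  0.102] [ 0.  0. -0.]
```

View pics/s9.png

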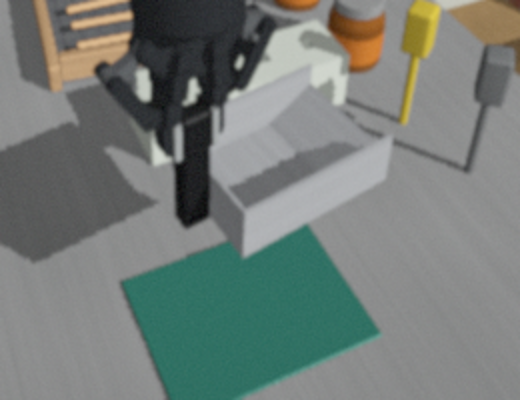

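The side view shows the empty scoop held level above the clear green mat. Lowering it now; it was gripped with the TCP at z of about 0.092.

jog_arm([
  [[-0.01, 0.03, 0.7], [0, 0, 0.03]],
  [[-0.01, 0.03, 0.7], [0, 0, 0.03]],
  [[0, 0.03, 0.7], [0, 0, 0.03]],
  [[0, 0.02, 0.7], [0, 0, 0.02]],
  [[0, 0, 0.6], [0, 0, 0]],
])

```text
time_s: 44.22
position: [0.424, -0.3766, 0.1215]
eef_rot: [0.762, -0.647, -0.001, -0.001]
force: [0.4, 0.6, -1.5]
gripper_width: 0.0232
grip_force: 60.5
```

jog_arm([
  [[0, 0, 0.4], [0, 0, 0]],
  [[0, 0, 0.15], [0, 0, 0]],
  [[0, 0, 0], [0, 0, 0]],
])

```text
time_s: 44.47
position: [0.4235, -0.3767, 0.0999]
eef_rot: [0.762, -0.648, -0.001, -0.0]
force: [0.1, -0.3, -2.1]
gripper_width: 0.0236
grip_force: 60.6
```

jog_arm([
  [[0, 0, 0.1], [0, 0, 0]],
  [[0, 0, 0.08], [0, 0, 0]],
  [[0, 0, 0], [0, 0, 0]],
])

```text
time_s: 44.72
position: [0.4238, -0.3781, 0.0945]
eef_rot: [0.761, -0.649, 0.0, -0.001]
force: [0.5, 0.7, -3.4]
gripper_width: 0.0234
grip_force: 60.6
```

jog_arm([
  [[0, 0, 0.04], [0, 0, 0]],
  [[0, 0, 0], [0, 0, 0]],
])

```text
time_s: 44.88
position: [0.4235, -0.3781, 0.0928]
eef_rot: [0.761, -0.649, 0.0, -0.001]
force: [-0.5, -0.2, -2.7]
gripper_width: 0.0232
grip_force: 60.6
```

jog_arm([
  [[0, 0, 0.04], [0, 0, 0]],
  [[0, 0, 0], [0, 0, 0]],
])

```text
time_s: 45.05
position: [0.4235, -0.3783, 0.092]
eef_rot: [0.761, -0.649, 0.0, -0.001]
force: [-3.3, 3.5, 8.7]
gripper_width: 0.0233
grip_force: 61.7
```

jog_arm([
  [[0, 0, 0], [0, 0, 0]],
  [[0, 0, 0], [0, 0, 0]],
  [[0, 0, 0], [0, 0, 0]],
  [[0, 0, 0], [0, 0, 0]],
], fingers=0.5)

```text
time_s: 45.38
position: [0.4234, -0.3781, 0.091]
eef_rot: [0.761, -0.649, 0.0, -0.001]
force: [0.3, 0.7, 0.5]
gripper_width: 0.064
grip_force: 0.0
```

jog_arm([
  [[0, 0, -0.5], [0, 0, 0]],
  [[0, 0, -0.8], [0, 0, 0]],
  [[0, 0, -0.9], [0, 0, 0]],
  [[0, 0, -0.9], [0, 0, 0]],
  [[0, 0, -0.9], [0, 0, 0]],
])

```text
time_s: 45.8
position: [0.4228, -0.3782, 0.2526]
eef_rot: [0.761, -0.649, -0.0, -0.0]
force: [1.1, -0.8, 0.2]
gripper_width: 0.0639
grip_force: 0.0
```

jog_arm([
  [[0.3, -0.7, -0.1], [0, 0, -0.8]],
  [[0.3, -0.8, -0.1], [0, 0, -0.8]],
  [[0.3, -0.8, 0], [0, 0, -0.8]],
  [[0.1, -0.9, 0], [0, 0, -0.8]],
  [[0, -0.9, 0], [0, 0, -0.8]],
])

```text
time_s: 46.22
position: [0.5899, -0.3708, 0.2586]
eef_rot: [0.855, -0.519, 0.0, -0.0]
force: [0.7, 0.5, 0.6]
gripper_width: 0.0638
grip_force: 0.0
```

Run:
```python
from look import *
s=status.state(); print(s['time_s'],np.round(s['q'],2),s['position'])
rect((abs(z-.115)<.006)&(x>.35)&(x<.6)&(y<-.28),'handle')
rect((abs(z-.050)<.005)&(x>.35)&(x<.65)&(y<-.25),'walls')
m=(abs(z-.065)<.006)&(y>.25)
P=C[m][:,:2].astype(np.float32);print('bowl',cv2.minEnclosingCircle(P*1000))
for f in masks_of('fruit0','top'):
    P=C[f['region']&(d>0)]; print(round(f['conf'],2),np.round(f['bbox']),np.round(np.median(P,0),3))
save(cv2.resize(im[90:310,80:480],None,fx=2,fy=2),'end.png')
```

```text
tray orange 251 [[0.052, 0.07], [0.023, 0.055], [0.08, 0.087]] 0.036
tray orange 241 [[0.053, 0.012], [0.025, -0.004], [0.081, 0.028]] 0.036
tray orange 244 [[0.054, -0.034], [0.026, -0.048], [0.083, -0.02]] 0.036
tray orange 237 [[0.055, -0.077], [0.027, -0.091], [0.084, -0.063]] 0.036
46.2667 [ 0.1   0.47  0.57  1.33 -0.25  1.42 -1.99] [ 0.59733461 -0.36345711  0.25714094]
walls 224 [ 495. -368.] [165. 106.] 9.7 z 0.051
bowl ((544.7269287109375, 379.1351013183594), 89.74309539794922)
0.67 [152. 235. 160. 244.] [0.524 0.329 0.039]
0.55 [143. 237. 149. 247.] [0.514 0.353 0.033]
0.5 [183. 180. 300. 294.] [0.524 0.119 0.008]
0.37 [146. 226. 155. 236.] [0.54  0.348 0.027]
0.32 [212. 201. 221. 267.] [0.571 0.18  0.033]
```

View pics/end.png

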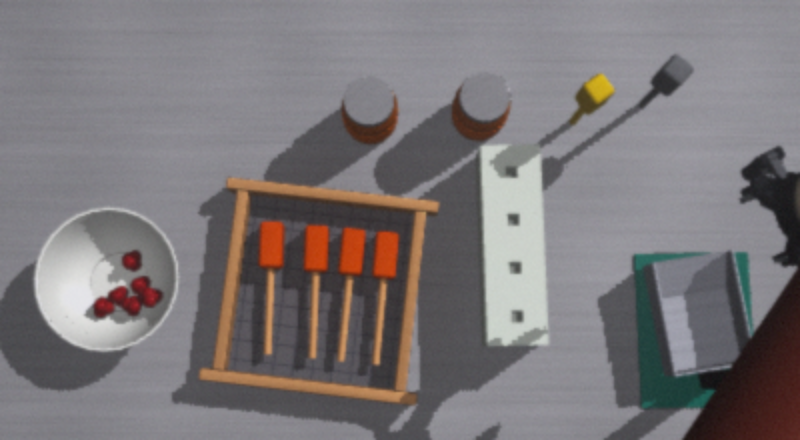

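The top view shows six fruits in the bowl (around (130,285)), four pops lying in the tray, the scoop empty and upright on the mat, and the jars unmoved. The arm is clear, so I'm handing in.

```bash
python3 -c "
from rig import order
print(order.close_job())"
```

```text
the job is handed in; nothing more can be done
None
```

The job is handed in with no verdict returned: in the last top view all four pops lie in the tray, the six fruits are in the upright bowl, the empty scoop stands on its mat, and the jars are unmoved.

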